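# Tighten the hose-tail union on a gas manifold

## Task

Tighten the union nut that holds the hose tail on the small gas manifold. First turn the nut clockwise (seen from above) with the fingers until it is finger-tight; then take the open-ended spanner and tighten it about an eighth of a turn further, so that the raised dot on the nut lines up with the rib on top of the block, and not past it by more than a little. Finally lay the spanner flat on the worktop, clear of the manifold, and do not disturb the glassware standing round the work.

Things in the scene. Friction and masses are not known exactly. Their poses are not given: they have to be found in the camera images.
- manifold: Gas manifold fixed to the worktop; origin at the centre of its underside. Dark steel flange 80 (x) x 96 (y) x 8 mm with screw heads to z 12 mm; on it an aluminium block 60 x 60 mm, top at z 34 mm; brass hexagon plugs on its two y sides reach out to y = +-40 mm. From the middle of the block top a brass collar (33 mm across, to z 38 mm) and a threaded spigot (27 mm across) rise to the nut. Its own x points away from the rib side.
- nut_mid (a point): Centre of the hexagon of the steel union nut, on the vertical axis of the manifold, 66.5 mm over the worktop. The hexagon is 36 mm across flats (21 mm long flats, 42 mm across corners) and 22 mm tall, from z 55.5 to 77.5 mm. The point turns with the nut: its x and every 60 degrees from it points to a corner, z is up; the flats' normals are at 30, 90, 150 degrees and so on. A brass hose tail, 15 mm across, stands on the nut up to z 97.5 mm and turns with it.
- nut_mark (a point): The raised dark steel dot (5 mm across) on the top of the nut, at the corner along the nut's x, 17.5 mm from the axis.
- index_rib (a point): The raised dark steel rib on top of the block, 9 mm long and 4 mm wide, on the block's -x side, 24.5 mm from the axis. The nut is right when the dot points along this rib, seen from above; at finger-tight the dot is 45 degrees short of it.
- nut_turn (a joint): Run-down of the nut, rad: grows clockwise seen from above, starts between 0 and 0.4. It turns freely (about 0.1 N m) up to 1.2, which is finger-tight: there it stops dead. It stays where it is left.
- seat_turn (a joint): Tightening of the nut beyond finger-tight, rad, starts at 0; the nut turns further clockwise only once joint nut_turn is at 1.2, against about 0.6 N m (5.5 N at the spanner's grip). It stays where it is left; wanted 0.785 (an eighth of a turn). The nut's whole turn is nut_turn + seat_turn.
- spanner: Loose open-ended spanner, 0.35 kg, lying flat on the worktop; origin on its underside under the grip point, near its centre of mass; x runs along the handle to the mouth, z up. Grey plastic-coated grip from x = -90 to +30 mm, 18 mm wide and 14 mm tall; steel shank 16 mm wide up to x = 71 mm; steel head from there to x = 130 mm, at most 64 mm wide. Shank and head are 12 mm thick, from the underside up.
- spanner_grip (a point): Middle of the grey grip where the spanner is best held, 7 mm above its underside; axes as the spanner.
- spanner_mouth (a point): Where the nut's centre sits when the spanner is fully on it: between the two jaws, 110 mm from the grip point, 6 mm above the underside; axes as the spanner. The mouth is open to +x; its jaws are parallel to x and 37.6 mm apart, flared at their tips; the bottom of the mouth is 23 mm behind this point and the tips 21 mm ahead, so the spanner's x must point along a corner direction of the nut.
- sample_vial: Bystander: sample vial with a screw cap, 25 mm across and 58 mm tall, standing; origin under its centre.
- small_beaker: Bystander: small glass beaker, 47 mm across and 56 mm tall, standing; origin under its centre.
- glass_dish: Bystander: low round glass dish, 58 mm across and 14 mm tall; origin under its centre.
- nut: The nut itself with its hose tail; origin on its axis 53.5 mm over the worktop, axes as point nut_mid.
There are look-alikes about, which are no part of the job. Of the things that look like the manifold, the larger one is meant.

How it is judged:
By the outcome, as a careful person would: the job done as asked, in the order asked, and still so for the second after the job is handed in, with the robot touching nothing.
It also fails if it takes over 64 s, if anything falls off the work surface, if the arm or the gripper's body presses on something with over 40 N, if the wrist force passes 120 N, or if a joint passes its speed limit or range.

## Robot

A 7-joint arm with a two-finger parallel gripper is mounted at the origin on a cart in front of the work surface, level with it; the furniture and walls round the work are solid. World frame = base frame: x ahead of the robot, y to its left, z up, the work surface at z = 0. Lengths are in m, angles in rad, forces in N, time in s.
With the tool pointing down it reaches from about 0.4 to 0.85 m from the base axis. Payload 10.4 kg.
Tool frame: the origin (TCP) lies at the very end of the fingers, on their centre line; the grasp point (between the pads) lies 19 mm behind it; z points along the fingers, y is the direction in which the jaws open and shut (so a half turn about z gives the same grasp; the last joint's range is limited). The gripper opens to 85 mm and grips with 20 to 120 N. Pads are 22 mm wide; open, the fingers measure 114 mm over their backs; the gripper's body (76 mm by 85 mm) begins 54 mm behind the grasp point. The pads swing forward as they close: fully open they stand 13 mm farther back than shut.
Start: joints at [1.322, 0.332, -0.065, 1.46, 0.022, 1.35, -0.088], TCP at [0.14, -0.609, 0.231] pointing down, gripper open.
Joint ranges: [-2.6, 2.6], [-0.5, 2.12], [-1.47, 1.34], [0.16, 2.42], [-1.27, 4.41], [0.06, 2.06], [-2.6, 2.6]. Speed limits (rad/s): [2.22, 2.22, 2.79, 2.79, 3.14, 3.14, 3.14].

## Interface

Orientations are given as a unit quaternion [x, y, z, w].
In Python, from workcell import manip gives the robot as it stands.
- The arm moves only by the tool arm_command, never from a script. Its arguments are lists of equal length, an entry for each row: "slide": the shift along the tool's x, y, z in mm, a list of three; "turn": the turn about the tool's z in degrees; "grip": the closure, from 0 (fully open) to 1 (shut). In form: {"slide": [[tx, ty, tz], ...], "turn": [turn, ...], "grip": [grip, ...]}. A call has 1 to 10 rows; each row shifts and turns the commanded pose from where the row before left it, along the tool's axes as they then stand; what a row does not reach is not made up. A row lasts 1/12 s, in which the tool goes at most 41.7 mm and 7.16 degrees, less where a joint would pass 70% of its speed; a pose out of reach is approached as far as the arm can. A call with a gripper value outside its range is refused whole. The fingers move at their own pace and stop on an object; "newtons" is the grip in N (left out, the last holds). Time passes only in rows, so rows that do not move let the fingers close. It gives the time, the measured TCP pose, the force and the opening at its end, in the units of the state.
- manip.get_obs(): the state, without advancing time (a new reading comes with each control period).
- manip.camera(name): name is "scene" or "top" or "wrist"; returns the picture (400x640x3 uint8, blue, green, red); there is no depth.
- manip.camera_info(name): a dict with "fx", "fy", "cx", "cy" (pixels), "rvec" (rotation vector, rad) and "tvec" (3), from world to camera coordinates, as OpenCV has them. Camera axes: x right, y down, z forward; pixel columns grow to the right and rows downward; lengths in m; the calibration is good to about 2 mm. A picture is of the moment at which its call begins: read the wrist's pose just before it. camera_info takes no time and is no camera call; for the wrist camera it gives the pose at the moment of the call.
- manip.hand_in(): hands the job in, once; it reports no verdict.
Trained networks look in the newest picture that a camera, given by its name, has taken for a name from the list of things; names that differ only in an ending like _2 or _b are one class to them, and where a whole thing is asked for, a point or a joint stands for the part that bears it (a point fixed in the world has none). Each returns a list of dicts, best first, with "score" (0 to 1); they miss things now and then, are a little off and sometimes report something else, mostly with a low value. They report only what shows in the picture. A call takes as long as a camera call. They do not tell look-alikes from the thing itself.
- manip.cut_out(target, camera): "pixels" (400x640 bool, what is visible of it).
- manip.tip_of(target, camera): "xyz" ([x, y, z] in m, in the coordinates of the camera as it stood for that picture, good to about 4 mm: a listed point, or the origin of a listed thing).
The state is a dict: "clock": time; "joint_pos": joint angles; "joint_velocities": joint speeds; "tau": joint torques, N m; "position": TCP position; "ee_rot": TCP orientation; "ft_force": force on the tool from outside, world axes, zero at the start; "torque": the same for the moment, N m; "grip_width": opening from 0.0 (shut) to 1.0 (fully open).
Only numpy, scipy, OpenCV 4.12 (cv2) and the standard library are available. Lean on these libraries where they do the work, as an engineer would, in place of code of your own. Each camera call takes 0.05 s, during which the arm holds its last target.

## Working session

There is one attempt and no reset: what is moved stays moved. The work goes in short steps, Python scripts to look and compute and a tool call to move; the robot and the scene stay as the last step left them, time stands still between calls to the robot, and variables do not carry over. Pictures are saved under pics/ and viewed, and the job is handed in when it is done.

Besides the shell and the picture viewer there is one more tool, called after "Emit:" as name(argument=value, ...), one argument or row to a line, values as JSON. arm_command: Moves the arm, as the interface text tells. Its arguments: {"type":"object","properties":{"slide":{"type":"array","items":{"type":"array","items":{"type":"number"}}},"turn":{"type":"array","items":{"type":"number"}},"grip":{"type":"array","items":{"type":"number"}},"newtons":{"type":"number"}},"required":["slide","turn","grip"]}

```bash
mkdir -p pics; ls
python3 - <<'E'
from workcell import manip
import cv2
o=manip.get_obs();print(o)
for n in ["scene","top"]:
    cv2.imwrite(f"pics/{n}0.png",manip.camera(n)); print(n,manip.camera_info(n))
E
```

```text
pics
{'clock': 0.0, 'joint_pos': array([ 1.32236874,  0.33287298, -0.06471054,  1.46091103,  0.02159285,
        1.34987248, -0.08848753]), 'joint_velocities': array([-1.47513928e-03, -2.73750071e-05,  1.69402618e-03,  2.23571631e-04,
        6.00319840e-04,  8.87107509e-04,  6.97050365e-04]), 'tau': array([-8.54606897e-04, -6.25454235e+01,  4.88969078e-02, -3.91609704e+01,
        1.62012287e-02,  1.01040822e-02,  9.28453687e-06]), 'position': array([ 0.13987126, -0.60878518,  0.23052971]), 'ee_rot': array([ 9.93629453e-01,  1.12694465e-01, -1.02368236e-04, -6.76627871e-04]), 'ft_force': array([ 0.56421166, -0.82238366,  0.35771733]), 'torque': array([-0.0837709 ,  0.06240051, -0.03833538]), 'grip_width': 1.0002628235468085}
scene {'fx': 431.1204377678763, 'fy': 431.1204377678763, 'cx': 324.35031169867415, 'cy': 200.69283522204398, 'rvec': array([ 1.24215195, -2.184552  ,  1.03613893]), 'tvec': array([0.39855109, 0.31935219, 0.78358374])}
top {'fx': 444.8604607247297, 'fy': 444.8604607247297, 'cx': 327.8436343060396, 'cy': 200.33054269092437, 'rvec': array([ 1.72155198, -2.01359991,  0.69386712]), 'tvec': array([0.22465907, 0.46533396, 1.04798499])}
```

View pics/scene0.png

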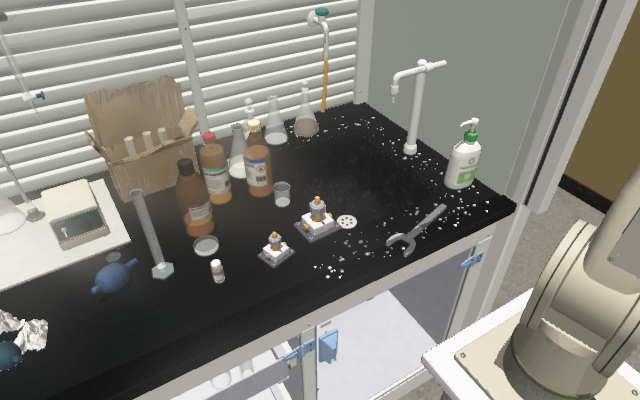

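View pics/top0.png

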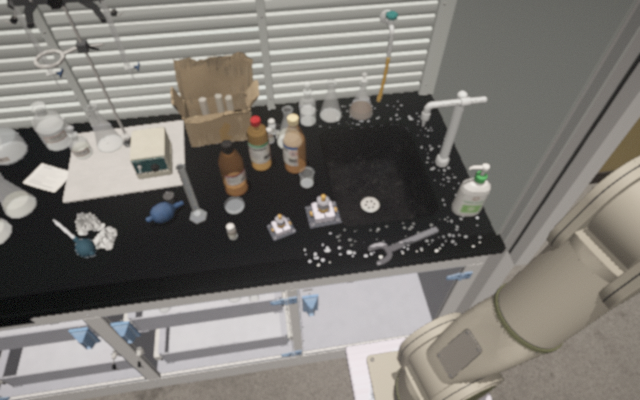

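The scene picture shows two manifolds, a smaller one at about (276,248) and a larger one at (318,217). The spanner is at (415,235), the vial at (218,271), the dish at (206,245) and the beaker at (282,194).

```bash
cat > h.py <<'E'
from workcell import manip
import numpy as np, cv2
from scipy.spatial.transform import Rotation as R
def cam(n):
    c=manip.camera_info(n); M=cv2.Rodrigues(c['rvec'])[0]; return c,M,np.array(c['tvec'])
def c2w(n,p,C=None):
    c,M,t=C or cam(n); return M.T@(np.array(p)-t)
def w2p(n,p,C=None):
    c,M,t=C or cam(n); q=M@np.array(p)+t; return np.array([c['fx']*q[0]/q[2]+c['cx'],c['fy']*q[1]/q[2]+c['cy']])
def ray(n,uv,z,C=None):
    c,M,t=C or cam(n); d=M.T@np.array([(uv[0]-c['cx'])/c['fx'],(uv[1]-c['cy'])/c['fy'],1]); o=-M.T@t
    return o+d*(z-o[2])/d[2]
def find(name,n,C=None):
    r=[]
    for d in manip.tip_of(name,n):
        w=c2w(n,d['xyz'],C); r.append((round(d['score'],2),w.round(4),w2p(n,w,C).round(0)))
    return r
E
python3 - <<'E'
from h import *
for n in ["scene","top"]:
    im=manip.camera(n)
    for k in ["manifold","nut_mid","nut_mark","index_rib","spanner","spanner_grip","spanner_mouth","sample_vial","small_beaker","glass_dish"]:
        print(n,k,find(k,n))
im=cv2.imread('pics/scene0.png')
cv2.imwrite('pics/crop1.png',cv2.resize(im[180:280,250:450],None,fx=4,fy=4,interpolation=cv2.INTER_CUBIC))
E
```

```text
scene manifold [(0.87, array([ 0.5162,  0.2808, -0.    ]), array([279., 255.])), (0.62, array([ 0.5563,  0.1547, -0.0018]), array([317., 227.]))]
scene nut_mid [(0.82, array([0.5566, 0.1555, 0.0668]), array([316., 207.])), (0.51, array([0.5183, 0.2841, 0.0481]), array([276., 241.]))]
scene nut_mark [(0.54, array([0.5567, 0.1396, 0.078 ]), array([322., 201.])), (0.5, array([0.529 , 0.2799, 0.0574]), array([275., 234.]))]
scene index_rib [(0.95, array([0.5032, 0.2775, 0.0277]), array([282., 250.])), (0.94, array([0.5292, 0.1509, 0.0362]), array([323., 222.]))]
scene spanner [(0.73, array([ 4.228e-01, -8.650e-02, -2.000e-04]), array([425., 225.]))]
scene spanner_grip [(0.74, array([ 0.4291, -0.0847,  0.0021]), array([423., 223.]))]
scene spanner_mouth [(0.7, array([0.3929, 0.018 , 0.0025]), array([400., 246.]))]
scene sample_vial [(0.82, array([ 0.5164,  0.4275, -0.0045]), array([219., 281.]))]
scene small_beaker [(0.9, array([0.6911, 0.187 , 0.0032]), array([281., 201.]))]
scene glass_dish [(0.73, array([ 0.6351,  0.4152, -0.0046]), array([207., 246.])), (0.69, array([0.5608, 0.141 , 0
[... 502 characters left out ...]
282., 214.]))]
top index_rib [(0.89, array([0.5032, 0.278 , 0.0291]), array([283., 229.])), (0.86, array([0.5286, 0.1557, 0.0399]), array([323., 215.]))]
top spanner [(0.67, array([ 0.4214, -0.0923,  0.0016]), array([412., 242.])), (0.37, array([ 0.4219, -0.0869,  0.0082]), array([411., 241.]))]
top spanner_grip [(0.82, array([ 0.4181, -0.0879,  0.008 ]), array([411., 242.]))]
top spanner_mouth [(0.62, array([0.3921, 0.0166, 0.0098]), array([379., 254.]))]
top sample_vial [(0.53, array([0.5166, 0.4266, 0.0023]), array([233., 237.]))]
top small_beaker [(0.81, array([0.6923, 0.187 , 0.0016]), array([306., 182.]))]
top glass_dish [(0.81, array([ 0.6309,  0.4181, -0.0043]), array([234., 207.]))]
```

View pics/crop1.png

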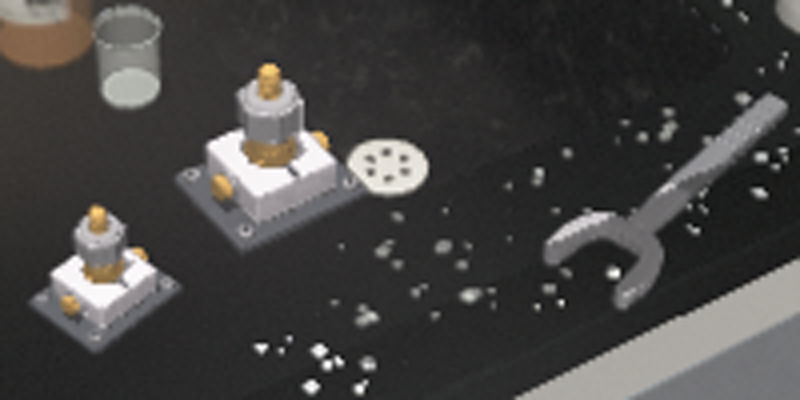

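Run:
```python
from h import *
C=cam("scene")
for uv in [(460,185),(411,152),(515,205),(360,103),(346,222),(195,232),(258,190),(303,132),(165,275)]: print(uv,ray("scene",uv,0,C).round(3))
C=cam("top")
for uv in [(463,212),(442,163),(500,250),(400,262)]: print(uv,ray("top",uv,0,C).round(3))
print(manip.camera_info("wrist")); 
c,M,t=cam("wrist"); o=manip.get_obs(); T=R.from_quat(o['ee_rot']).as_matrix()
print("cam in tool", T.T@(-M.T@t-o['position']), "axes cols", (T.T@M.T).round(3))
cv2.imwrite("pics/w0.png",manip.camera("wrist"))
```

```text
(460, 185) [ 0.499 -0.284  0.   ]
(411, 152) [ 0.704 -0.275  0.   ]
(515, 205) [ 0.359 -0.347  0.   ]
(360, 103) [ 1.065 -0.327 -0.   ]
(346, 222) [0.533 0.081 0.   ]
(195, 232) [0.694 0.425 0.   ]
(258, 190) [0.771 0.22  0.   ]
(303, 132) [ 0.986 -0.041  0.   ]
(165, 275) [0.592 0.527 0.   ]
(463, 212) [ 0.503 -0.279  0.   ]
(442, 163) [ 0.709 -0.278  0.   ]
(500, 250) [ 0.356 -0.339  0.   ]
(400, 262) [ 0.362 -0.04   0.   ]
{'fx': 324.19797812545573, 'fy': 324.19797812545573, 'cx': 321.84638843188515, 'cy': 200.67963580830985, 'rvec': array([-2.24238561,  1.78582296,  0.29814654]), 'tvec': array([-0.62494391, -0.04211411,  0.38019992])}
cam in tool [ 0.08400691 -0.00033414 -0.1423008 ] axes cols [[-0.    -0.945 -0.326]
 [ 1.    -0.     0.001]
 [-0.001 -0.326  0.945]]
```

View pics/w0.png

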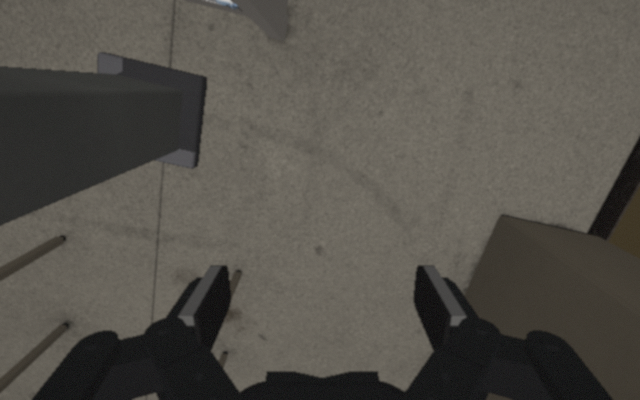

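Run:
```python
from h import *
im=cv2.imread('pics/scene0.png'); C=cam("scene")
for i,(x,y) in enumerate([(0.36,-0.345),(0.33,-0.345),(0.30,-0.36),(0.36,-0.40),(0.30,-0.30)]):
    pts=[w2p("scene",(x,y,z),C) for z in np.linspace(-0.1,0.6,15)]
    cv2.polylines(im,[np.int32(pts)],False,[(0,0,255),(0,255,0),(255,0,0),(0,255,255),(255,0,255)][i],1)
    print((x,y),pts[2].round(),pts[-1].round())
cv2.imwrite('pics/lines.png',cv2.resize(im[0:300,400:640],None,fx=2.5,fy=2,interpolation=cv2.INTER_CUBIC))
im=cv2.imread('pics/top0.png'); C=cam("top")
for i,(x,y) in enumerate([(0.36,-0.345),(0.33,-0.345),(0.30,-0.36),(0.36,-0.40),(0.30,-0.30)]):
    pts=[w2p("top",(x,y,z),C) for z in np.linspace(-0.1,0.4,15)]
    cv2.polylines(im,[np.int32(pts)],False,[(0,0,255),(0,255,0),(255,0,0),(0,255,255),(255,0,255)][i],1)
cv2.imwrite('pics/lines2.png',cv2.resize(im[100:400,400:640],None,fx=2.5,fy=2,interpolation=cv2.INTER_CUBIC))
```

```text
(0.36, -0.345) [514. 205.] [608. -50.]
(0.33, -0.345) [523. 211.] [624. -47.]
(0.3, -0.36) [536. 216.] [646. -45.]
(0.36, -0.4) [528. 198.] [625. -52.]
(0.3, -0.3) [521. 224.] [626. -41.]
```

View pics/lines.png

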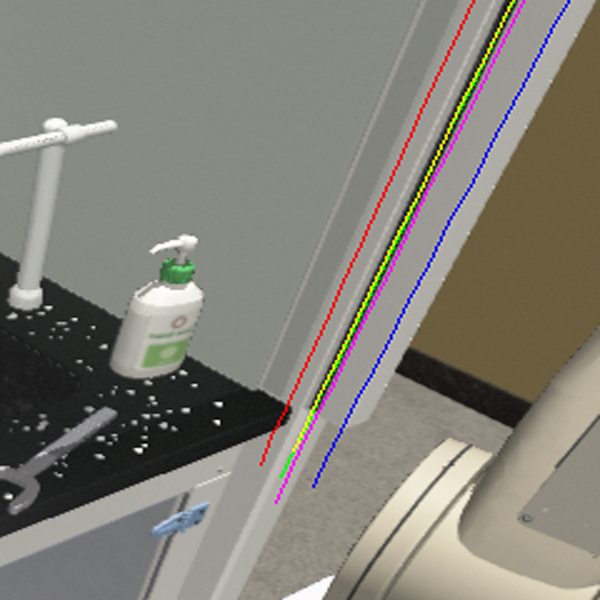

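View pics/lines2.png

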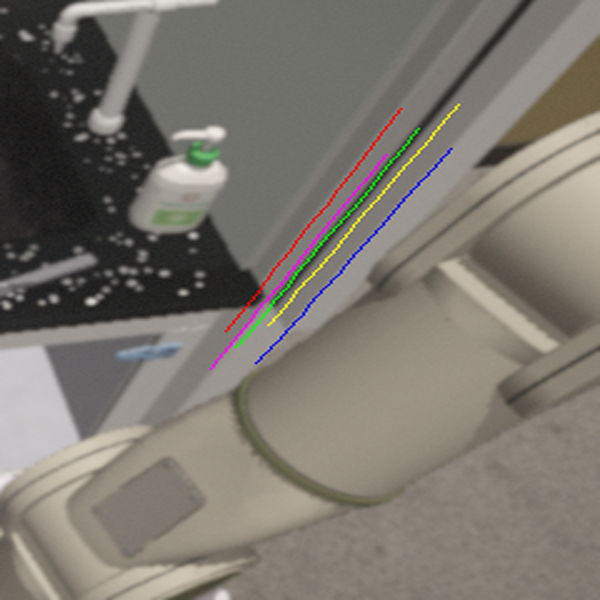

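```bash
python3 - <<'E'
from h import *
for n in ["scene","top"]:
    c,M,t=cam(n); print(n,"cam pos",(-M.T@t).round(3))
def dev(n,x,y,uv,C):
    a=w2p(n,(x,y,0),C);b=w2p(n,(x,y,.6),C); d=(b-a)/np.linalg.norm(b-a); return (uv[0]-a[0])*d[1]-(uv[1]-a[1])*d[0]
Cs=cam("scene");Ct=cam("top")
from scipy.optimize import least_squares
def solve(ps,pt):
    r=least_squares(lambda v:[dev("scene",*v,p,Cs) for p in ps]+[dev("top",*v,p,Ct) for p in pt],[.33,-.35]); return r.x.round(3),r.fun.round(1)
print("edge",solve([(594,107.5),(560,185),(636,10)],[(603,170),(639,110)]))
print("seam",solve([(526,203),(605,4)],[(612,100),(588,124)]))
for n,s in (("scene",(0,220,480,640)),("top",(90,270,500,640))):
    im=cv2.imread(f'pics/{n}0.png')[s[0]:s[1],s[2]:s[3]]
    cv2.imwrite(f'pics/post_{n}.png',cv2.resize(im,None,fx=2.6,fy=2.6,interpolation=cv2.INTER_CUBIC))
E
python3 -c "
import cv2,numpy as np
a=cv2.imread('pics/post_scene.png');b=cv2.imread('pics/post_top.png')
h=max(a.shape[0],b.shape[0]);f=lambda i:cv2.copyMakeBorder(i,0,h-i.shape[0],0,0,0)
cv2.imwrite('pics/post.png',np.hstack([f(a),f(b)]))"
```

```text
scene cam pos [-0.141  0.551  0.743]
top cam pos [-0.22   0.283  1.112]
edge (array([ 0.283, -0.373]), array([-0.3, -0.2,  0.4, -4.1,  3.6]))
seam (array([ 0.321, -0.329]), array([ 0.7, -0.5, -3.3,  3.5]))
```

View pics/post.png

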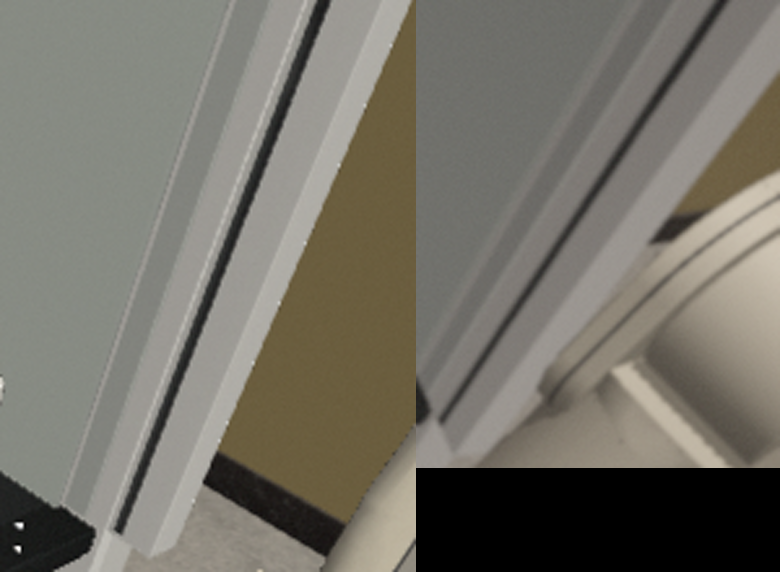

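Run:
```python
from h import *
def dev(n,x,y,uv,C):
    a=w2p(n,(x,y,0),C);b=w2p(n,(x,y,.6),C); d=(b-a)/np.linalg.norm(b-a); return (uv[0]-a[0])*d[1]-(uv[1]-a[1])*d[0]
Cs=cam("scene");Ct=cam("top")
from scipy.optimize import least_squares
def solve(ps,pt):
    r=least_squares(lambda v:[dev("scene",*v,p,Cs) for p in ps]+[dev("top",*v,p,Ct) for p in pt],[.33,-.35]); return r.x.round(3),r.fun.round(1)
print("corner",solve([(538,213),(628,0)],[(515,265),(638,98)]))
print("backedge",solve([(554,198),(636,5)],[(538,254),(638,120)]))
print("seam",solve([(526,203),(605,0)],[(511,251),(618,91)]))
print(w2p("scene",(.36,-.345,0),Cs))
```

```text
corner (array([ 0.3  , -0.363]), array([ 0.3, -0.2,  0.9, -0.5]))
backedge (array([ 0.299, -0.401]), array([-1.1,  0.8, -1.4,  1. ]))
seam (array([ 0.337, -0.356]), array([ 0. , -0. , -0.2,  0.2]))
[514.06896959 204.98185244]
```

Emit:
arm_command(
  slide=[
    [0,-33,0],
    [0,-33,0],
    [0,-33,0],
    [0,-33,0],
    [0,-33,0],
    [0,-33,0],
    [0,-33,0],
    [0,0,0],
  ],
  turn=[0,0,0,0,0,0,0,0],
  grip=[0.5,0.5,0.5,0.5,0.5,0.5,0.5,0.5],
)

```text
clock: 1.92
position: [0.087, -0.3799, 0.2314]
ee_rot: [0.994, 0.113, -0.0, -0.0]
ft_force: [0.9, -1.4, 0.4]
grip_width: 0.497
```

Emit:
arm_command(
  slide=[
    [40.8,-2.1,0],
    [40.8,-2.1,0],
    [40.8,-2.1,0],
    [40.8,-2.1,0],
  ],
  turn=[-6,-6,-6,-6],
  grip=[0.5,0.5,0.5,0.5],
)

```text
clock: 2.25
position: [0.2372, -0.3151, 0.2317]
ee_rot: [0.948, 0.319, 0.0, 0.001]
ft_force: [0.6, -1.9, 0.0]
grip_width: 0.498
```

Emit:
arm_command(
  slide=[
    [40.8,-2.1,0],
    [40.8,-2.1,0],
    [40.8,-2.1,0],
    [40.8,-2.1,0],
    [40.8,-2.1,0],
    [40.8,-2.1,0],
    [40.8,-2.1,0],
  ],
  turn=[-6,-6,-6,-6,-6,-6,-6],
  grip=[0.5,0.5,0.5,0.5,0.5,0.5,0.5],
)

```text
clock: 2.83
position: [0.3852, -0.0768, 0.2316]
ee_rot: [0.77, 0.638, 0.0, 0.0]
ft_force: [1.2, -0.1, -0.0]
grip_width: 0.501
```

Emit:
arm_command(
  slide=[
    [36.5,17.7,0],
    [36.5,17.7,0],
    [36.5,17.7,0],
    [36.5,17.7,0],
    [36.5,17.7,0],
    [36.5,17.7,0],
    [36.5,17.7,0],
    [0,0,0],
    [0,0,0],
  ],
  turn=[0,0,0,0,0,-7,-7,-7,0],
  grip=[0.2,0.2,0.2,0.2,0.2,0.2,0.2,0.2,0.2],
)

```text
clock: 3.58
position: [0.5507, 0.1541, 0.2304]
ee_rot: [0.639, 0.769, 0.0, -0.002]
ft_force: [0.5, -0.8, -1.5]
grip_width: 0.801
```

```bash
cat > look.py <<'E'
from h import *
import sys
def look(tag,names,n="wrist"):
    o=manip.get_obs(); C=cam(n); im=manip.camera(n); cv2.imwrite(f"pics/{tag}.png",im)
    yaw=R.from_quat(o['ee_rot']).as_matrix()[:,1]; print("t",o['clock'],"tcp",o['position'].round(4),"yang",np.degrees(np.arctan2(yaw[1],yaw[0])).round(2))
    for k in names: print(k,find(k,n,C))
    return im,C,o
if __name__=="__main__": look(sys.argv[1],sys.argv[2:])
E
python3 look.py w1 nut_mid nut_mark index_rib manifold
```

```text
t 3.5833 tcp [0.5507 0.1541 0.2304] yang 10.55
nut_mid [(0.89, array([0.5239, 0.2843, 0.0512]), array([319.,  32.])), (0.57, array([0.5595, 0.1518, 0.0647]), array([330., 184.])), (0.56, array([0.555 , 0.1538, 0.0517]), array([326., 178.]))]
nut_mark [(0.76, array([0.5311, 0.2731, 0.0589]), array([325.,  46.])), (0.66, array([0.5606, 0.1343, 0.0761]), array([328., 204.]))]
index_rib [(0.97, array([0.5323, 0.1523, 0.0393]), array([305., 172.])), (0.85, array([0.5052, 0.2854, 0.0288]), array([300.,  30.])), (0.26, array([0.5601, 0.1538, 0.0009]), array([330., 167.]))]
manifold [(0.97, array([ 0.5231,  0.2878, -0.003 ]), array([319.,  37.])), (0.68, array([0.5582, 0.1525, 0.0006]), array([328., 168.]))]
```

View pics/w1.png

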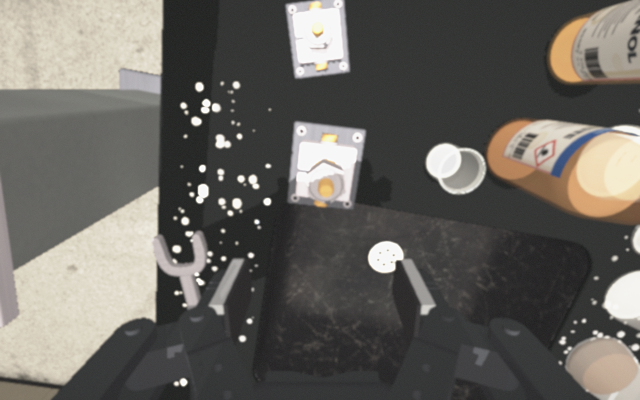

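Run:
```python
from h import *
im=cv2.imread('pics/w1.png')[0:220,270:400]
cv2.imwrite('pics/w1c.png',cv2.resize(im[110:215],None,fx=6,fy=5.7,interpolation=cv2.INTER_CUBIC))
cv2.imwrite('pics/w1d.png',cv2.resize(im[0:215],None,fx=2.7,fy=2.7,interpolation=cv2.INTER_CUBIC))
```

```text
(no output)
```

View pics/w1c.png

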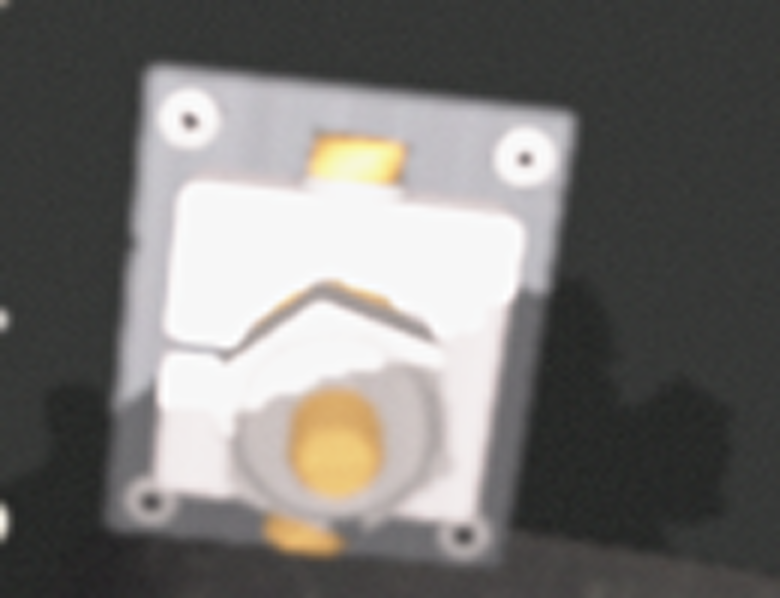

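View pics/w1d.png

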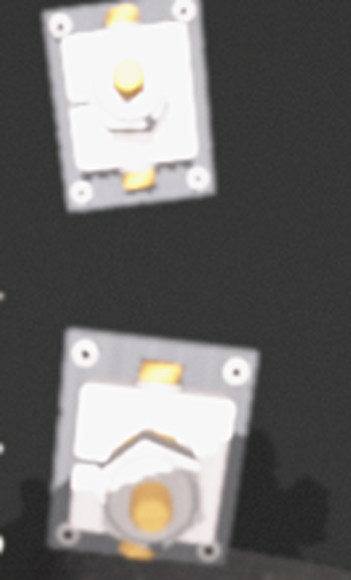

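Run:
```python
from h import *
# camera pose at picture: arm unmoved
C=cam("wrist")
f=lambda p,z:ray("wrist",(270+p[0]/6,110+p[1]/5.7),z,C)
for pts,z in (([(190,120),(525,158),(150,502),(464,537)],.012),([(150,65),(575,115),(108,525),(498,562)],.008)):
    P=np.array([f(p,z) for p in pts]); print(P.round(4)); c=P.mean(0)
    vx=(P[1]-P[0]+P[3]-P[2])/2; vy=(P[0]-P[2]+P[1]-P[3])/2
    print("c",c.round(4),"len",np.linalg.norm(vx).round(4),np.linalg.norm(vy).round(4),"yaw",np.degrees(np.arctan2(vx[1],vx[0])).round(2),np.degrees(np.arctan2(vy[1],vy[0])).round(2)-90)
print("rib",f((195,348),.036))
print("dot",f((372,522),.078))
print("tail top",f((335,462),.0975))
```

```text
[[0.5226 0.185  0.012 ]
 [0.5846 0.1881 0.012 ]
 [0.5263 0.1067 0.012 ]
 [0.5886 0.1094 0.012 ]]
c [0.5555 0.1473 0.012 ] len 0.0622 0.0786 yaw 2.7 2.8100000000000023
[[0.5136 0.1936 0.008 ]
 [0.5926 0.1973 0.008 ]
 [0.5186 0.0988 0.008 ]
 [0.597  0.1037 0.008 ]]
c [0.5554 0.1483 0.008 ] len 0.0788 0.0943 yaw 3.11 2.8599999999999994
rib [0.53053609 0.14660815 0.036     ]
dot [0.56384111 0.13212351 0.078     ]
tail top [0.55480653 0.14766405 0.0975    ]
```

Emit:
arm_command(
  slide=[
    [-6.7,3.1,0],
    [0,0,0],
    [0,0,36],
    [0,0,36],
    [0,0,36],
    [0,0,30],
    [0,0,24],
    [0,0,20],
    [0,0,0],
  ],
  turn=[-5,-5.5,-5,0,0,0,0,0,0],
  grip=[0.2,0.2,0.2,0.2,0.2,0.2,0.2,0.2,0.2],
)

```text
clock: 4.58
position: [0.5529, 0.1423, 0.046]
ee_rot: [0.536, 0.844, -0.002, -0.001]
ft_force: [-0.9, -0.8, 0.3]
grip_width: 0.8
```

```bash
python3 look.py w2 nut_mid nut_mark
```

```text
t 4.5833 tcp [0.5529 0.1423 0.046 ] yang 25.22
nut_mid [(0.57, array([0.558 , 0.1519, 0.0649]), array([342., 277.]))]
nut_mark [(0.97, array([0.5576, 0.1343, 0.0778]), array([324., 327.]))]
```

View pics/w2.png

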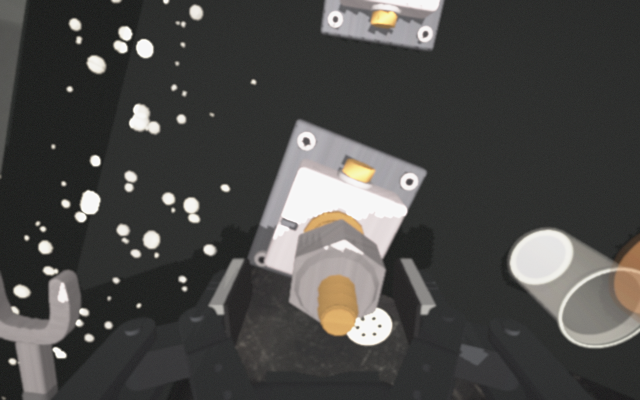

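Emit:
arm_command(
  slide=[
    [4,4,0],
    [0,0,0],
    [0,0,0],
    [0,0,0],
    [0,0,0],
    [0,0,0],
    [0,0,0],
  ],
  turn=[0,0,0,0,0,0,0],
  grip=[0.2,0.4,0.7,0.7,0.7,0.7,0.7],
  newtons=40,
)

```text
clock: 5.32
position: [0.556, 0.1495, 0.0503]
ee_rot: [0.534, 0.845, -0.001, -0.0]
ft_force: [-9.3, -5.1, 14.8]
grip_width: 0.424
```

```bash
python3 look.py w3 nut_mid nut_mark
```

```text
t 5.3167 tcp [0.556  0.1495 0.0503] yang 25.42
nut_mid [(0.75, array([0.5581, 0.1541, 0.0626]), array([331., 275.]))]
nut_mark [(0.59, array([0.5584, 0.1355, 0.0775]), array([313., 328.]))]
```

View pics/w3.png

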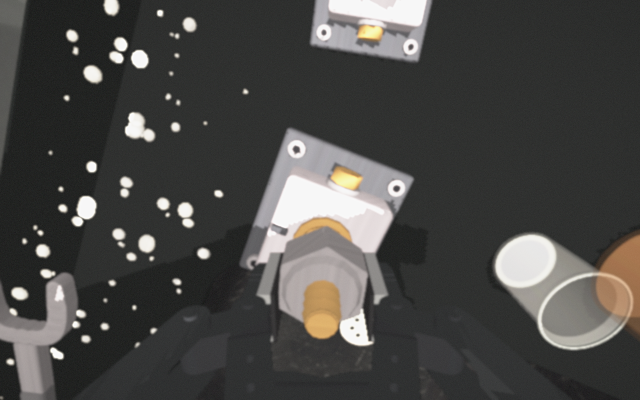

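Emit:
arm_command(
  slide=[
    [0,-1,-3],
    [0,0,0],
    [0,0,0],
    [0,0,0],
    [0,0,0],
    [0,0,0],
    [0,0,0],
    [0,0,0],
  ],
  turn=[0,6,6,6,6,6,6,0],
  grip=[0.7,0.7,0.7,0.7,0.7,0.7,0.7,0.7],
)

```text
clock: 6.13
position: [0.553, 0.1494, 0.0509]
ee_rot: [0.771, 0.637, -0.003, -0.001]
ft_force: [-7.5, -0.2, -5.4]
grip_width: 0.421
```

Run:
```python
from h import *
o=manip.get_obs(); y=R.from_quat(o['ee_rot']).as_matrix()[:,1]
print(o['position'],o['ft_force'],o['torque'],np.degrees(np.arctan2(y[1],y[0])),o['joint_pos'])
```

```text
[0.55298447 0.14936015 0.05089545] [-7.52730581 -0.17998898 -5.35141886] [-0.11802673  1.69474432 -0.01176748] -10.908842905572136 [ 0.2945063   0.52041663 -0.79220317  1.75240205  0.41885835  1.05261762
 -0.83652055]
```

Emit:
arm_command(
  slide=[
    [0,0,0],
    [0,0,0],
    [0,0,0],
    [0,0,0],
    [0,0,0],
  ],
  turn=[5,5,5,5,0],
  grip=[0.7,0.7,0.7,0.7,0.7],
)

```text
clock: 6.55
position: [0.5516, 0.15, 0.0508]
ee_rot: [0.869, 0.494, -0.004, -0.001]
ft_force: [-13.9, -0.0, -1.0]
grip_width: 0.424
```

```bash
cat > st.py <<'E'
from h import *
o=manip.get_obs(); y=R.from_quat(o['ee_rot']).as_matrix()[:,1]
print(o['clock'],o['position'].round(4),o['ft_force'].round(1),o['torque'].round(2),"yang",np.degrees(np.arctan2(y[1],y[0])).round(2),"tau7",o['tau'][4:].round(2),o['joint_pos'].round(2),o['grip_width'])
E
python3 st.py; python3 look.py w4 nut_mark
```

```text
6.55 [0.5516 0.15   0.0508] [-13.9  -0.   -1. ] [-0.    3.02 -0.04] yang -30.8 tau7 [ 2.23 -3.83 -1.71] [ 0.24  0.5  -0.73  1.76  0.37  1.04 -1.15] 0.4240207006085547
t 6.55 tcp [0.5516 0.15   0.0508] yang -30.8
nut_mark [(0.96, array([0.5327, 0.2716, 0.0554]), array([122.,  61.])), (0.56, array([0.544 , 0.1387, 0.0776]), array([320., 327.]))]
```

View pics/w4.png

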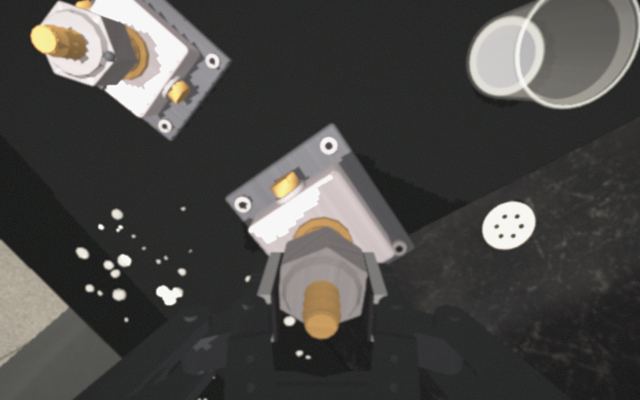

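Emit:
arm_command(
  slide=[
    [-1,-2,0],
    [0,0,0],
    [0,0,0],
  ],
  turn=[3,3,0],
  grip=[0.7,0.7,0.7],
)

```text
clock: 6.9
position: [0.551, 0.15, 0.051]
ee_rot: [0.894, 0.449, -0.002, -0.001]
ft_force: [-6.7, -0.1, -6.5]
grip_width: 0.42
```

```bash
python3 st.py
```

```text
6.9 [0.551 0.15  0.051] [-6.7 -0.1 -6.5] [0.16 1.36 0.22] yang -36.67 tau7 [ 0.93 -1.61 -1.32] [ 0.23  0.49 -0.71  1.76  0.36  1.03 -1.25] 0.41971843846495754
```

Emit:
arm_command(
  slide=[
    [0,0,0],
    [0,0,0],
    [0,0,0],
  ],
  turn=[3,3,0],
  grip=[0.7,0.7,0.7],
)

```text
clock: 7.15
position: [0.5501, 0.1495, 0.051]
ee_rot: [0.916, 0.401, -0.004, -0.0]
ft_force: [-12.4, -1.7, 0.0]
grip_width: 0.412
```

```bash
python3 st.py
```

```text
7.15 [0.5501 0.1495 0.051 ] [-12.4  -1.7   0. ] [-0.42  2.59 -0.03] yang -42.67 tau7 [ 1.41 -3.6  -0.98] [ 0.22  0.48 -0.69  1.76  0.35  1.03 -1.35] 0.4122330774068434
```

Run:
```python
from look import *
im,C,o=look("w5",["nut_mark","nut_mid"])
cv2.imwrite("pics/w5c.png",cv2.resize(im[190:370,220:420],None,fx=3.3,fy=3.3,interpolation=cv2.INTER_CUBIC))
look("s5",["nut_mark","nut_mid"],"scene"); im=cv2.imread("pics/s5.png")
cv2.imwrite("pics/s5c.png",cv2.resize(im[160:260,260:380],None,fx=5,fy=5,interpolation=cv2.INTER_CUBIC))
```

```text
t 7.15 tcp [0.5501 0.1495 0.051 ] yang -42.67
nut_mark [(0.56, array([0.5289, 0.2753, 0.0551]), array([ 76., 105.]))]
nut_mid [(0.71, array([0.525 , 0.283 , 0.0492]), array([65., 97.]))]
t 7.3 tcp [0.5501 0.1495 0.051 ] yang -42.52
nut_mark [(0.52, array([0.5414, 0.1403, 0.0745]), array([325., 206.])), (0.52, array([0.5315, 0.2809, 0.0562]), array([274., 234.]))]
nut_mid [(0.67, array([0.5161, 0.2872, 0.0482]), array([275., 242.])), (0.61, array([0.5565, 0.1541, 0.0679]), array([317., 206.]))]
```

View pics/w5c.png

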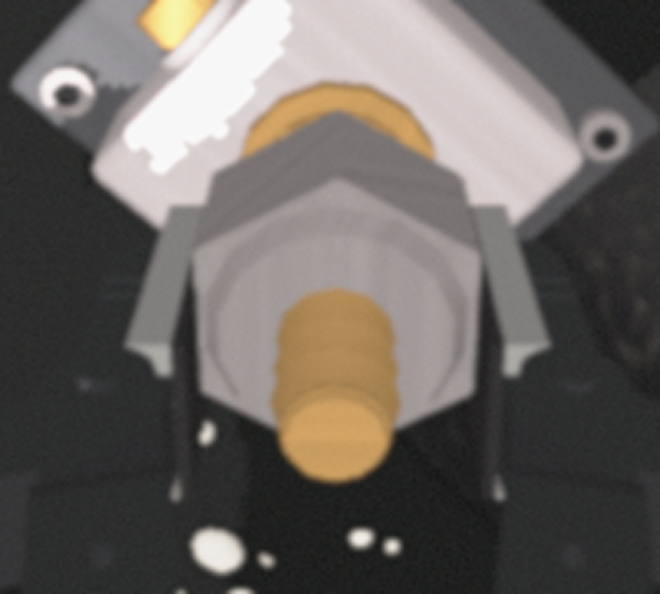

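View pics/s5c.png

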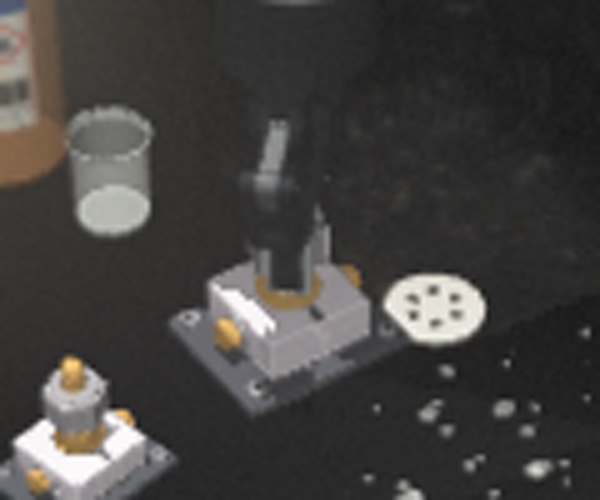

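Emit:
arm_command(
  slide=[
    [0,0,0],
    [0,0,0],
    [0,0,0],
  ],
  turn=[2,2,0],
  grip=[0.7,0.7,0.7],
)

```text
clock: 7.7
position: [0.5498, 0.1498, 0.051]
ee_rot: [0.929, 0.37, -0.004, -0.0]
ft_force: [-13.2, -1.5, 1.6]
grip_width: 0.415
```

```bash
python3 st.py
```

```text
7.7 [0.5498 0.1498 0.051 ] [-13.2  -1.5   1.6] [-0.32  2.79  0.28] yang -46.59 tau7 [ 1.55 -3.85 -0.98] [ 0.21  0.48 -0.68  1.76  0.34  1.03 -1.41] 0.4146327989615779
```

Emit:
arm_command(
  slide=[
    [0,0,0],
    [0,0,0],
  ],
  turn=[2,0],
  grip=[0.7,0.7],
)

```text
clock: 7.87
position: [0.5497, 0.15, 0.051]
ee_rot: [0.935, 0.354, -0.004, -0.0]
ft_force: [-14.4, -1.8, 2.2]
grip_width: 0.41
```

```bash
python3 st.py
```

```text
7.8667 [0.5497 0.15   0.051 ] [-14.4  -1.8   2.2] [-0.2   2.94  0.11] yang -48.57 tau7 [ 1.87 -3.93 -0.62] [ 0.2   0.48 -0.67  1.76  0.34  1.03 -1.44] 0.41039876433228545
```

Run:
```python
from look import *
im,C,o=look("w6",[])
cv2.imwrite("pics/w6c.png",cv2.resize(im[190:370,220:420],None,fx=3.3,fy=3.3,interpolation=cv2.INTER_CUBIC))
```

```text
t 7.8667 tcp [0.5497 0.15   0.051 ] yang -48.57
```

View pics/w6c.png

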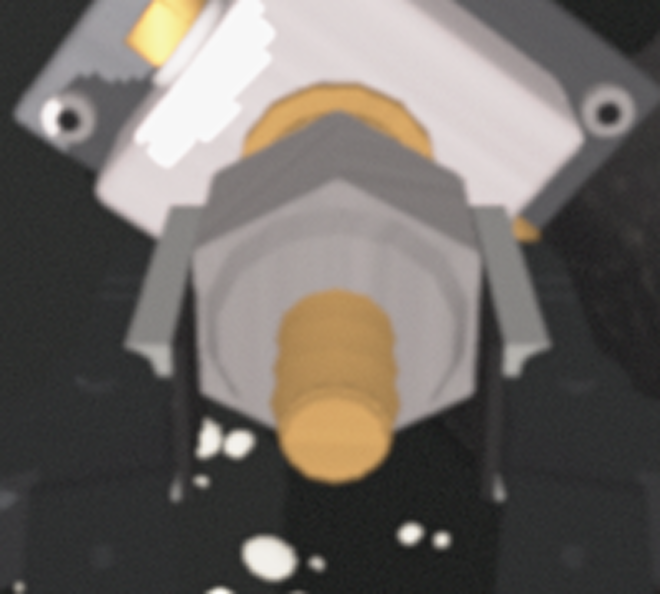

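Emit:
arm_command(
  slide=[
    [0,0,0],
    [0,0,0],
    [0,0,0],
    [0,0,0],
    [0,0,-35],
    [0,0,-40],
    [-20,0,-30],
    [-35,0,0],
    [-15,0,0],
    [0,0,0],
  ],
  turn=[0,0,0,0,0,0,0,0,0,0],
  grip=[0.4,0.2,0.2,0.2,0.2,0.2,0.2,0.2,0.2,0.2],
)

```text
clock: 8.75
position: [0.5001, 0.1009, 0.158]
ee_rot: [0.936, 0.353, 0.0, 0.001]
ft_force: [0.5, 0.4, 0.7]
grip_width: 0.798
```

Run:
```python
from look import *
import json
im,C,o=look("w7",["nut_mark","nut_mid","index_rib","manifold"])
print(w2p("wrist",(.555,.148,.0775),C))
cv2.imwrite("pics/w7c.png",cv2.resize(im[0:200,200:440],None,fx=3.3,fy=3,interpolation=cv2.INTER_CUBIC))
look("s7",["nut_mark"],"scene")
```

```text
t 8.75 tcp [0.5001 0.1009 0.158 ] yang -48.72
nut_mark [(0.76, array([0.5395, 0.1397, 0.0743]), array([317., 133.]))]
nut_mid [(0.75, array([0.5579, 0.1525, 0.0659]), array([321.,  99.])), (0.68, array([0.5228, 0.2828, 0.0462]), array([144.,   7.]))]
index_rib [(0.74, array([0.5296, 0.15  , 0.0351]), array([300., 128.])), (0.6, array([0.5066, 0.2818, 0.0273]), array([147.,  33.]))]
manifold [(0.89, array([ 5.569e-01,  1.512e-01, -3.000e-04]), array([321.,  99.])), (0.74, array([0.392 , 0.0177, 0.0037]), array([313., 303.])), (0.66, array([ 0.525 ,  0.2848, -0.0026]), array([174.,  17.]))]
[323.15811859 107.7646041 ]
t 9.0 tcp [0.5016 0.1044 0.1573] yang -48.52
nut_mark [(0.69, array([0.5283, 0.2788, 0.0542]), array([276., 235.])), (0.56, array([0.5379, 0.1425, 0.0754]), array([325., 206.]))]
```

View pics/w7c.png

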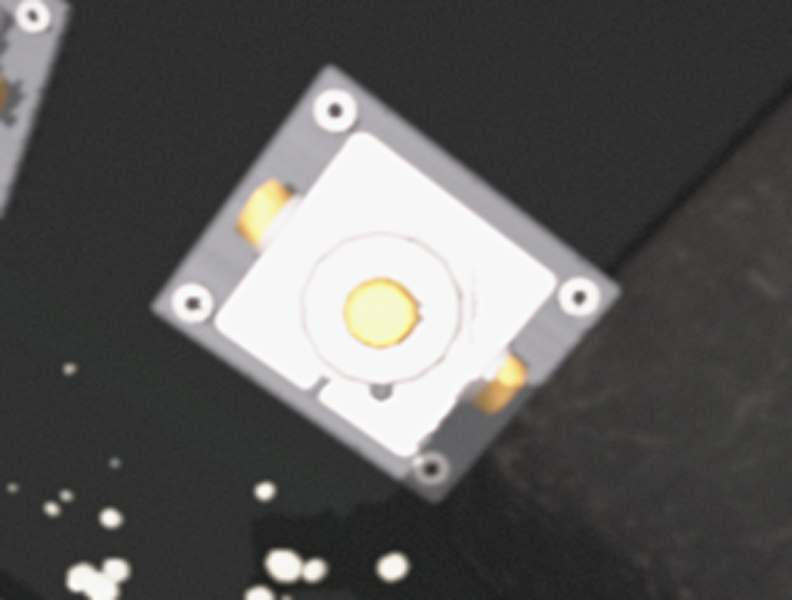

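```bash
cat > dotang.py <<'E'
from h import *
def ana(C,fpx,screws,dot,rib=None,circ=None):
    P={k:ray("wrist",fpx(v),.012,C) for k,v in screws.items()}
    c=sum(P.values())/4; # a:(-x,-y? ) order given
    vx=(P['px_py']-P['mx_py']+P['px_my']-P['mx_my'])/2; yaw=np.degrees(np.arctan2(vx[1],vx[0]))
    vy=(P['px_py']-P['px_my']+P['mx_py']-P['mx_my'])/2; yaw2=np.degrees(np.arctan2(vy[1],vy[0]))-90
    print("c",c.round(4),"len",np.linalg.norm(vx).round(4),np.linalg.norm(vy).round(4),"yaw",yaw.round(2),yaw2.round(2))
    cc=c
    if circ is not None: cc=ray("wrist",fpx(circ),.0775,C); print("nut centre",cc.round(4))
    d=ray("wrist",fpx(dot),.0785,C)
    for q in (c,cc):
        v=d-q; a=np.degrees(np.arctan2(v[1],v[0])); print("dot",d.round(4),"r",np.hypot(*v[:2]).round(4),"ang",a.round(2),"short of rib by",((a-(180+(yaw+yaw2)/2))+180)%360-180)
E
python3 - <<'E'
from dotang import *
import pickle
# camera pose at w7: use obs-> arm moved slightly; recompute relative from TCP
c,M,t=cam("wrist"); o=manip.get_obs()
print(o['position'])
C=(c,M,t)
ana(C,lambda p:(200+p[0]/3.3,p[1]/3),dict(mx_py=(192,302),px_py=(335,110),mx_my=(431,468),px_my=(579,297)),(381,391),circ=(381,308))
E
```

```text
[0.50142945 0.10435287 0.15708122]
c [0.555  0.1577 0.012 ] len 0.0616 0.0778 yaw 3.85 3.94
nut centre [0.5552 0.1578 0.0775]
dot [0.5418 0.1462 0.0785] r 0.0175 ang -138.77 short of rib by 37.3283257753655
dot [0.5418 0.1462 0.0785] r 0.0177 ang -138.81 short of rib by 37.28792727469704
```

Emit:
arm_command(
  slide=[
    [-36.5,16.8,-8],
    [-36.5,16.8,-8],
    [-36.5,16.8,-8],
    [-36.5,16.8,-8],
    [-36.5,16.8,-8],
    [0,0,0],
  ],
  turn=[0,0,0,0,0,-7],
  grip=[0.2,0.2,0.2,0.2,0.2,0.2],
)

```text
clock: 9.6
position: [0.418, -0.0868, 0.1984]
ee_rot: [0.914, 0.406, -0.0, 0.001]
ft_force: [0.6, -0.2, -0.1]
grip_width: 0.798
```

Emit:
arm_command(
  slide=[
    [0,0,0],
    [0,0,0],
    [0,0,0],
    [0,0,0],
    [0,0,0],
    [0,0,0],
    [0,0,0],
    [0,0,0],
    [0,0,0],
    [0,0,0],
  ],
  turn=[-7,-7,-7,-7,-7,-7,-7,-7,-1,0],
  grip=[0.2,0.2,0.2,0.2,0.2,0.2,0.2,0.2,0.2,0.2],
)

```text
clock: 10.43
position: [0.4202, -0.0798, 0.1972]
ee_rot: [0.606, 0.795, 0.0, -0.0]
ft_force: [0.4, -0.8, 0.7]
grip_width: 0.802
```

```bash
python3 - <<'E'
from look import *
im,C,o=look("w8",["spanner","spanner_grip","spanner_mouth"])
E
python3 st.py
```

```text
t 10.4333 tcp [ 0.4202 -0.0798  0.1972] yang 15.36
spanner [(0.89, array([ 4.262e-01, -9.160e-02, -4.000e-04]), array([324., 183.]))]
spanner_grip [(0.63, array([ 0.4242, -0.0931,  0.0084]), array([322., 186.]))]
spanner_mouth []
10.6333 [ 0.42   -0.0801  0.1972] [-0.2 -0.1  0.1] [ 0.01  0.09 -0.05] yang 15.31 tau7 [ 0.01  0.   -0.05] [ 0.64 -0.06 -0.53  1.97 -0.03  1.22  0.39] 0.7979075705985023
```

View pics/w8.png

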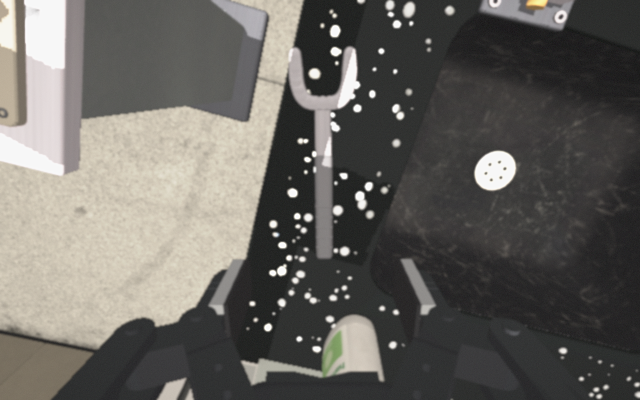

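Run:
```python
from h import *
im=cv2.imread('pics/w8.png')[35:275,260:390]
cv2.imwrite('pics/w8c.png',cv2.resize(im,None,fx=4,fy=2.5,interpolation=cv2.INTER_CUBIC))
```

```text
(no output)
```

View pics/w8c.png

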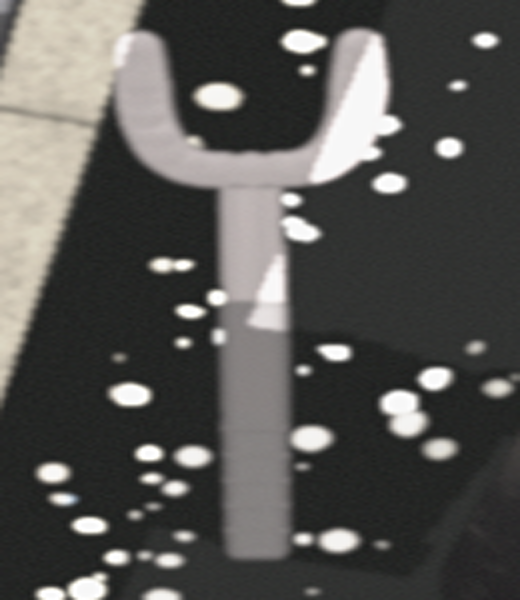

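Run:
```python
from h import *
C=cam("wrist"); f=lambda p,z:ray("wrist",(260+p[0]/4,35+p[1]/2.5),z,C)
pts=[((258.5,556),.014,-90),((254,302),.014,30),((252,152),.012,87),((250,31),.012,131)]
P=np.array([f(p,z) for p,z,_ in pts]); s=np.array([x for *_,x in pts])/1000
for p,x in zip(P,s): print(x,p.round(4))
A=np.c_[np.ones(4),s]; co=np.linalg.lstsq(A,P[:,:2],rcond=None)[0]
print("origin",co[0].round(4),"dir",np.degrees(np.arctan2(co[1][1],co[1][0])).round(2),"scale",np.linalg.norm(co[1]).round(3))
print((P[:,:2]-A@co).round(4))
print("front edge", f((5,400),0))
```

```text
-0.09 [ 0.4485 -0.1719  0.014 ]
0.03 [ 0.4164 -0.0603  0.014 ]
0.087 [ 0.4006 -0.0046  0.012 ]
0.131 [0.389 0.036 0.012]
origin [ 0.4243 -0.0875] dir 105.98 scale 0.981
[[-0.0001  0.0004]
 [ 0.0002 -0.0011]
 [-0.0002  0.0008]
 [ 0.     -0.    ]]
front edge [ 0.36270104 -0.12311308  0.        ]
```

Emit:
arm_command(
  slide=[
    [-10.3,2,20],
    [0,0,35],
    [0,0,35],
    [0,0,35],
    [0,0,20],
    [0,0,12],
    [0,0,0],
    [0,0,0],
  ],
  turn=[-0.7,0,0,0,0,0,0,0],
  grip=[0.62,0.62,0.62,0.62,0.62,0.62,0.62,0.62],
)

```text
clock: 11.3
position: [0.4245, -0.0894, 0.0402]
ee_rot: [0.601, 0.799, -0.0, -0.001]
ft_force: [0.7, -0.5, -0.3]
grip_width: 0.382
```

```bash
python3 - <<'E'
from look import *
im,C,o=look("w9",["spanner_grip"])
E
python3 st.py
```

```text
t 11.3 tcp [ 0.4245 -0.0894  0.0402] yang 16.08
spanner_grip [(0.55, array([ 0.4255, -0.0924,  0.0064]), array([322., 243.]))]
11.4 [ 0.4255 -0.0897  0.0414] [ 0.9 -0.5 -0. ] [ 0.   -0.   -0.01] yang 16.1 tau7 [ 0.02  0.01 -0.03] [ 0.61  0.17 -0.53  2.12  0.11  0.87  0.29] 0.3777223957182755
```

View pics/w9.png

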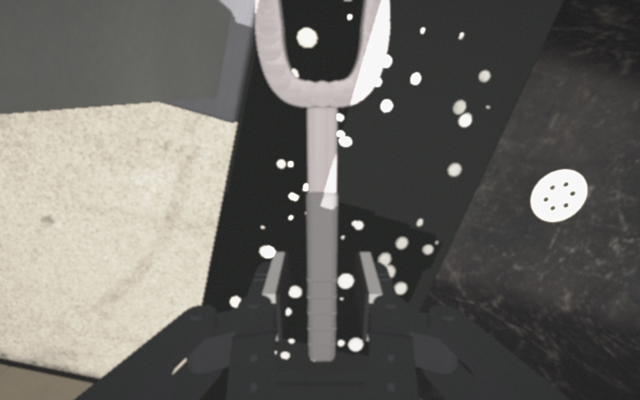

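Emit:
arm_command(
  slide=[
    [0,0,20],
    [0,0,12],
    [0,0,4.5],
    [0,0,0],
    [0,0,0],
    [0,0,0],
    [0,0,0],
    [0,0,0],
  ],
  turn=[0,0,0,0,0,0,0,0],
  grip=[0.62,0.62,0.62,0.62,0.95,0.95,0.95,0.95],
  newtons=90,
)

```text
clock: 12.07
position: [0.4256, -0.0897, 0.0051]
ee_rot: [0.601, 0.799, 0.0, 0.001]
ft_force: [-1.3, 0.4, 6.9]
grip_width: 0.177
```

```bash
python3 st.py
```

```text
12.0667 [ 0.4256 -0.0897  0.0051] [-1.3  0.4  6.9] [0.27 0.38 0.06] yang 16.14 tau7 [ 0.21 -0.55 -0.06] [ 0.59  0.24 -0.52  2.14  0.17  0.79  0.25] 0.17701325991638564
```

Run:
```python
from h import *
def tri(a,b):
    A=[]
    for n,uv in (("scene",a),("top",b)):
        c,M,t=cam(n); o=-M.T@t; d=M.T@np.array([(uv[0]-c['cx'])/c['fx'],(uv[1]-c['cy'])/c['fy'],1]); A.append((o,d/np.linalg.norm(d)))
    (o1,d1),(o2,d2)=A; s=np.linalg.lstsq(np.c_[d1,-d2],o2-o1,rcond=None)[0]; return (o1+s[0]*d1).round(3),(o2+s[1]*d2).round(3)
print("spout",tri((394,98),(426,118))); print("top",tri((421,64),(462,98)))
print("soap top",tri((470,122),(478,170))); print("handle",tri((446,62),(486,99)))
```

```text
spout (array([ 0.712, -0.187,  0.203]), array([ 0.717, -0.183,  0.206]))
top (array([ 0.713, -0.27 ,  0.283]), array([ 0.708, -0.273,  0.28 ]))
soap top (array([ 0.501, -0.262,  0.207]), array([ 0.498, -0.264,  0.206]))
handle (array([ 0.687, -0.337,  0.284]), array([ 0.688, -0.336,  0.285]))
```

Emit:
arm_command(
  slide=[
    [0,0,-20],
    [0,0,-30],
    [0,0,-20],
    [0,0,0],
  ],
  turn=[0,0,0,0],
  grip=[0.95,0.95,0.95,0.95],
)

```text
clock: 12.4
position: [0.4272, -0.09, 0.0779]
ee_rot: [0.601, 0.799, 0.001, 0.003]
ft_force: [0.9, 0.3, -1.7]
grip_width: 0.18
```

```bash
python3 st.py
python3 - <<'E'
from look import *
look("w10",[])
look("s10",[],"scene")
E
```

```text
12.4 [ 0.4272 -0.09    0.0779] [ 0.9  0.3 -1.7] [-0.02 -0.12 -0.06] yang 16.14 tau7 [-0.54  1.36  0.49] [ 0.63  0.11 -0.54  2.09  0.07  0.95  0.33] 0.17961424902952625
t 12.4 tcp [ 0.4272 -0.09    0.0779] yang 16.14
t 12.45 tcp [ 0.4261 -0.0901  0.0759] yang 16.12
```

View pics/s10.png

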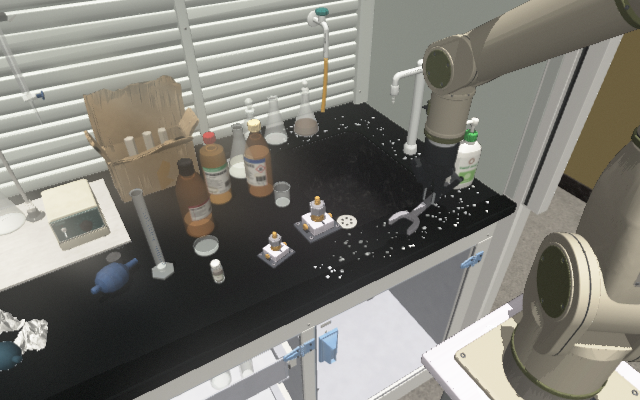

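View pics/w10.png

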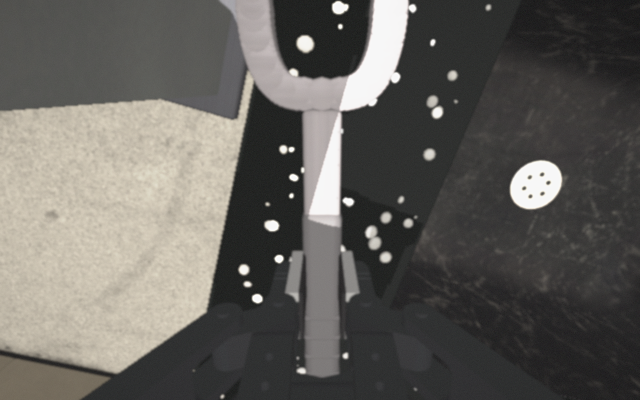

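Emit:
arm_command(
  slide=[
    [5.9,35,0],
    [5.9,35,0],
    [5.9,35,0],
    [5.9,35,2],
    [5.9,35,4],
    [0,0,3],
    [0,0,0],
    [0,0,0],
  ],
  turn=[0,0,0,0,0,5,0,0],
  grip=[0.95,0.95,0.95,0.95,0.95,0.95,0.95,0.95],
)

```text
clock: 13.17
position: [0.583, -0.0127, 0.0628]
ee_rot: [0.634, 0.773, -0.001, -0.001]
ft_force: [-0.9, -0.7, -2.7]
grip_width: 0.174
```

```bash
python3 - <<'E'
from look import *
look("w11",["nut_mid","nut_mark","spanner_mouth"])
look("s11",["nut_mid","spanner_mouth","spanner_grip"],"scene")
im=cv2.imread("pics/s11.png")
cv2.imwrite("pics/s11c.png",cv2.resize(im[150:270,270:430],None,fx=5,fy=5,interpolation=cv2.INTER_CUBIC))
E
python3 st.py
```

```text
t 13.1667 tcp [ 0.583  -0.0127  0.0628] yang 11.27
nut_mid []
nut_mark []
spanner_mouth [(0.55, array([ 0.5801, -0.0143,  0.0584]), array([316., 265.]))]
t 13.3667 tcp [ 0.5839 -0.0135  0.0649] yang 11.15
nut_mid [(0.52, array([0.5557, 0.1527, 0.0672]), array([317., 206.])), (0.49, array([0.5192, 0.2839, 0.0491]), array([276., 240.]))]
spanner_mouth [(0.81, array([0.5626, 0.0976, 0.0602]), array([335., 200.]))]
spanner_grip [(0.6, array([ 0.5848, -0.0088,  0.0625]), array([365., 181.]))]
13.5667 [ 0.5844 -0.0131  0.0652] [-0.4 -0.4 -1.9] [-0.04 -0.03 -0.  ] yang 11.13 tau7 [-0.    0.    0.02] [ 0.37  0.45 -0.53  1.73  0.26  1.04 -0.05] 0.17863584206402888
```

View pics/w11.png

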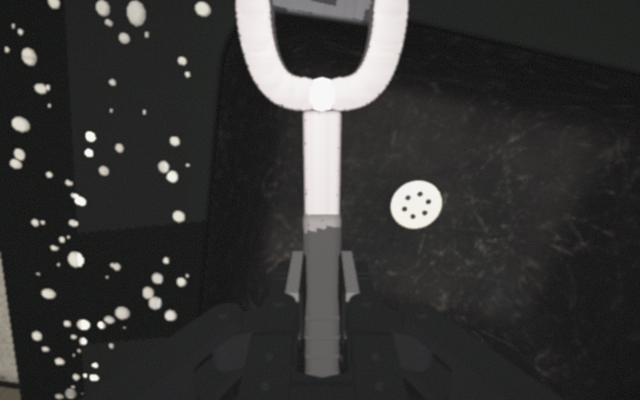

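View pics/s11c.png

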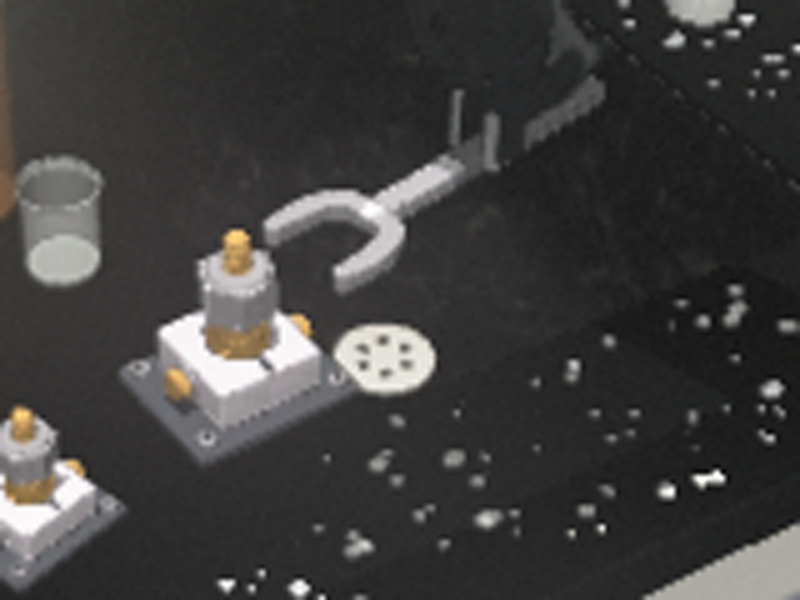

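Emit:
arm_command(
  slide=[
    [0,2.3,0],
    [18,0,0],
    [15,0,0],
    [0,0,0],
    [0,0,0],
  ],
  turn=[0,0,0,0,0],
  grip=[0.95,0.95,0.95,0.95,0.95],
)

```text
clock: 13.98
position: [0.5804, 0.0212, 0.065]
ee_rot: [0.634, 0.773, 0.0, 0.0]
ft_force: [0.3, -0.7, -2.6]
grip_width: 0.176
```

```bash
python3 - <<'E'
from look import *
look("s12",["spanner_mouth"],"scene")
look("t12",["spanner_mouth"],"top")
a=cv2.imread("pics/s12.png")[165:245,280:380]; b=cv2.imread("pics/t12.png")[170:240,290:390]
cv2.imwrite("pics/st12.png",np.vstack([cv2.resize(a,(600,480//2+60),interpolation=cv2.INTER_CUBIC),cv2.resize(b,(600,300),interpolation=cv2.INTER_CUBIC)]))
E
python3 st.py
```

```text
t 13.9833 tcp [0.5804 0.0212 0.065 ] yang 11.25
spanner_mouth [(0.68, array([0.5591, 0.1343, 0.0633]), array([323., 204.]))]
t 14.0833 tcp [0.5806 0.0195 0.0648] yang 11.11
spanner_mouth [(0.86, array([0.5559, 0.1267, 0.073 ]), array([332., 200.]))]
14.1833 [0.5806 0.0192 0.0648] [ 0.8 -0.5 -2.8] [-0.03  0.04  0.03] yang 11.07 tau7 [-0.02 -0.    0.01] [ 0.33  0.44 -0.54  1.74  0.26  1.03 -0.11] 0.17725487943593118
```

View pics/st12.png

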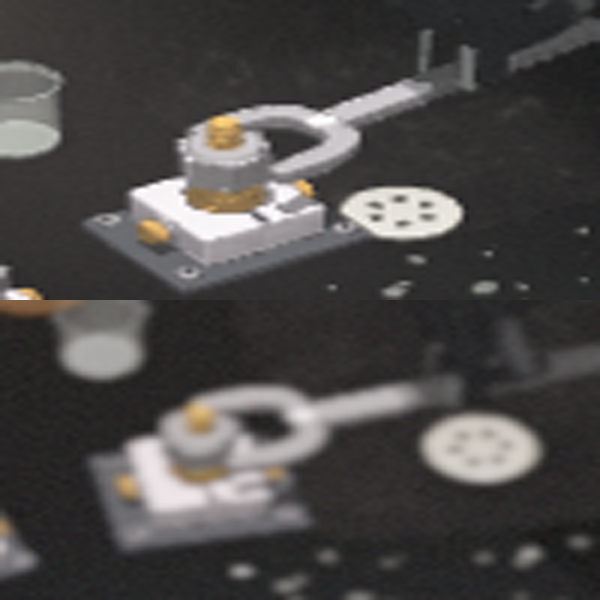

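Emit:
arm_command(
  slide=[
    [8,0,0],
    [7,0,0],
    [0,0,0],
  ],
  turn=[0,0,0],
  grip=[0.95,0.95,0.95],
  newtons=110,
)

```text
clock: 14.43
position: [0.5771, 0.0373, 0.0649]
ee_rot: [0.634, 0.773, 0.0, -0.0]
ft_force: [-1.3, 0.8, -2.7]
grip_width: 0.167
```

```bash
python3 st.py
```

```text
14.4333 [0.5771 0.0373 0.0649] [-1.3  0.8 -2.7] [ 0.07  0.02 -0.03] yang 11.26 tau7 [ 0.31  0.05 -0.28] [ 0.31  0.44 -0.55  1.74  0.26  1.03 -0.14] 0.16685457063884696
```

Emit:
arm_command(
  slide=[
    [6,0,0],
    [6,0,0],
    [0,0,0],
    [0,0,0],
  ],
  turn=[0,0,0,0],
  grip=[0.95,0.95,0.95,0.95],
)

```text
clock: 14.77
position: [0.5753, 0.0463, 0.0649]
ee_rot: [0.635, 0.772, -0.0, 0.0]
ft_force: [0.5, -3.5, -3.4]
grip_width: 0.168
```

```bash
python3 st.py;  python3 - <<'E'
from look import *
look("w13",["nut_mid","nut_mark"])
E
```

```text
14.7667 [0.5753 0.0463 0.0649] [ 0.5 -3.5 -3.4] [-0.75 -0.16 -0.  ] yang 11.12 tau7 [-0.91 -0.19 -0.06] [ 0.29  0.44 -0.55  1.75  0.26  1.03 -0.16] 0.16800620269542788
t 14.7667 tcp [0.5753 0.0463 0.0649] yang 11.12
nut_mid [(0.68, array([0.5553, 0.1492, 0.068 ]), array([323.,  33.]))]
nut_mark [(0.93, array([0.5404, 0.1428, 0.079 ]), array([279.,  39.]))]
```

View pics/w13.png

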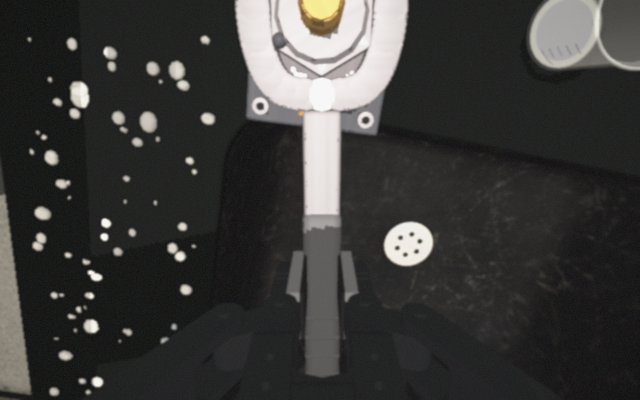

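Emit:
arm_command(
  slide=[
    [0.15,-5.76,0],
    [0.15,-5.76,0],
    [0.15,-5.76,0],
    [0.15,-5.76,0],
    [0,0,0],
  ],
  turn=[3,3,3,3,0],
  grip=[0.95,0.95,0.95,0.95,0.95],
)

```text
clock: 15.33
position: [0.5521, 0.0444, 0.065]
ee_rot: [0.713, 0.701, 0.0, 0.0]
ft_force: [0.9, -3.5, -3.3]
grip_width: 0.168
```

```bash
python3 st.py;  python3 - <<'E'
from look import *
look("w14",["nut_mid","nut_mark"])
E
```

```text
15.3333 [0.5521 0.0444 0.065 ] [ 0.9 -3.5 -3.3] [-0.76 -0.59 -0.1 ] yang -1.01 tau7 [-1.2   0.22 -1.01] [ 0.28  0.38 -0.53  1.81  0.22  1.01 -0.35] 0.16783372313474762
t 15.3333 tcp [0.5521 0.0444 0.065 ] yang -1.01
nut_mid [(0.78, array([0.554 , 0.153 , 0.0646]), array([323.,  24.]))]
nut_mark [(0.6, array([0.5391, 0.1431, 0.0776]), array([282.,  48.]))]
```

View pics/w14.png

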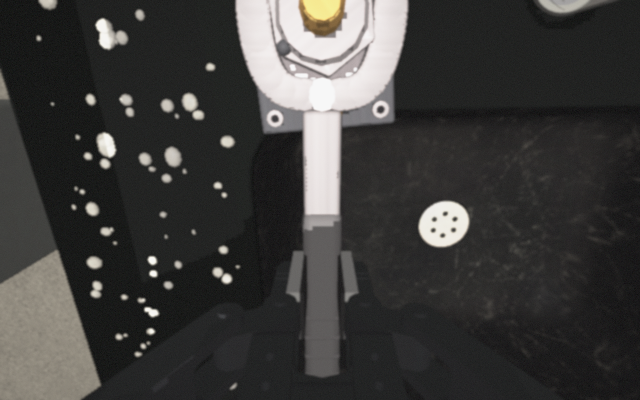

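Emit:
arm_command(
  slide=[
    [0.15,-5.76,0],
    [0.15,-5.76,0],
    [0.15,-5.76,0],
    [0.15,-5.76,0],
    [0,0,0],
  ],
  turn=[3,3,3,3,0],
  grip=[0.95,0.95,0.95,0.95,0.95],
)

```text
clock: 15.9
position: [0.5292, 0.0473, 0.0649]
ee_rot: [0.782, 0.623, -0.0, 0.0]
ft_force: [2.0, -4.4, -2.7]
grip_width: 0.165
```

```bash
python3 st.py;  python3 - <<'E'
from look import *
im,C,o=look("w15",["nut_mid","nut_mark"])
cv2.imwrite("pics/w15c.png",cv2.resize(im[0:150,220:420],None,fx=4,fy=4,interpolation=cv2.INTER_CUBIC))
E
```

```text
15.9 [0.5292 0.0473 0.0649] [ 2.  -4.4 -2.7] [-0.96 -0.56 -0.14] yang -12.94 tau7 [-1.35  0.2  -0.95] [ 0.26  0.33 -0.5   1.87  0.19  0.99 -0.55] 0.16472696841068055
t 15.9 tcp [0.5292 0.0473 0.0649] yang -12.94
nut_mid [(0.76, array([0.5587, 0.1499, 0.0629]), array([337.,  30.]))]
nut_mark [(0.89, array([0.5385, 0.1441, 0.0764]), array([289.,  55.]))]
```

View pics/w15c.png

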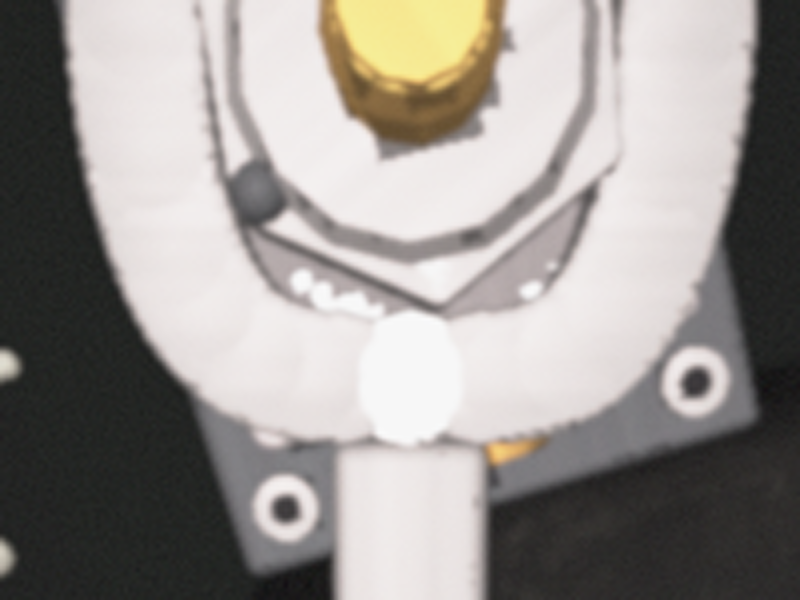

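```bash
cat > dd.py <<'E'
from h import *
import sys
u,v=float(sys.argv[1]),float(sys.argv[2]); C=cam("wrist")
d=ray("wrist",(u,v),.0785,C)
print(d.round(4)); 
for c in ((.554,.154),(.555,.153)):
    w=d[:2]-c; print(c,np.hypot(*w).round(4),np.degrees(np.arctan2(w[1],w[0])).round(1))
E
python3 dd.py 284 47.5; python3 st.py
```

```text
[0.5378 0.1464 0.0785]
(0.554, 0.154) 0.0179 -155.0
(0.555, 0.153) 0.0184 -159.1
16.05 [0.5297 0.0473 0.0648] [ 1.1 -4.3 -2.8] [-0.91 -0.25 -0.04] yang -12.76 tau7 [-1.22 -0.14  0.01] [ 0.26  0.34 -0.5   1.87  0.19  0.99 -0.55] 0.17268712205906392
```

Emit:
arm_command(
  slide=[
    [0.15,-5.76,0],
    [0.15,-5.76,0],
    [0.15,-5.76,0],
    [0.15,-5.76,0],
    [0.15,-5.76,0],
    [0,0,0],
  ],
  turn=[3,3,3,3,3,0],
  grip=[0.95,0.95,0.95,0.95,0.95,0.95],
)

```text
clock: 16.55
position: [0.5022, 0.0575, 0.0648]
ee_rot: [0.857, 0.516, -0.0, 0.0]
ft_force: [2.3, -4.6, -2.4]
grip_width: 0.167
```

```bash
python3 st.py;  python3 - <<'E'
from look import *
im,C,o=look("w16",["nut_mark"])
cv2.imwrite("pics/w16c.png",cv2.resize(im[0:150,220:420],None,fx=4,fy=4,interpolation=cv2.INTER_CUBIC))
E
```

```text
16.55 [0.5022 0.0575 0.0648] [ 2.3 -4.6 -2.4] [-1.13 -0.45 -0.24] yang -27.93 tau7 [-1.43  0.08 -0.99] [ 0.23  0.28 -0.48  1.93  0.15  0.97 -0.81] 0.16681800546768458
t 16.55 tcp [0.5022 0.0575 0.0648] yang -27.93
nut_mark [(0.86, array([0.5353, 0.1496, 0.0798]), array([284.,  52.]))]
```

View pics/w16c.png

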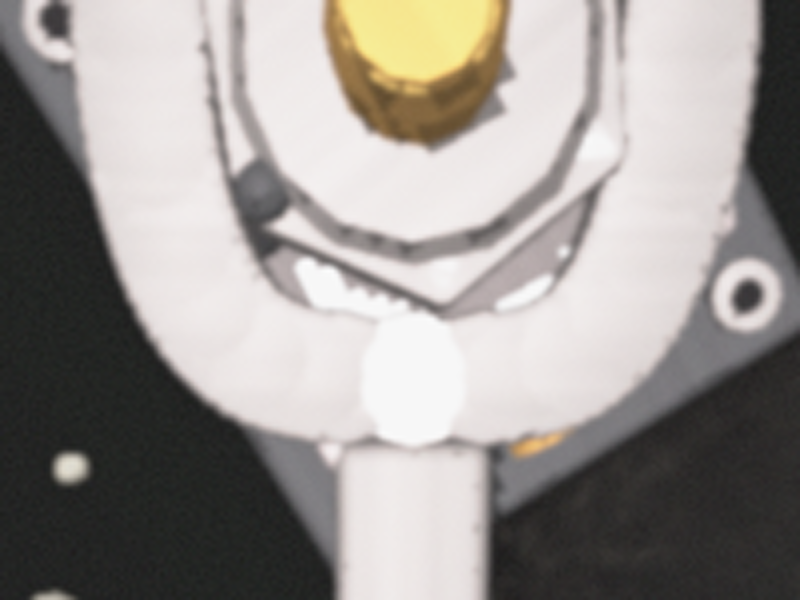

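```bash
python3 dd.py 285.5 47.5; python3 st.py
```

```text
[0.5365 0.1507 0.0785]
(0.554, 0.154) 0.0178 -169.4
(0.555, 0.153) 0.0186 -173.0
16.65 [0.5026 0.0573 0.0648] [ 0.2 -3.5 -2.7] [-1.02 -0.25 -0.18] yang -27.76 tau7 [-1.12 -0.23 -0.07] [ 0.23  0.28 -0.48  1.93  0.16  0.97 -0.81] 0.16898401257958948
```

Emit:
arm_command(
  slide=[
    [0.07,-3.84,0],
    [0.07,-3.84,0],
    [0,0,0],
    [0,0,0],
  ],
  turn=[2,2,0,0],
  grip=[0.95,0.95,0.95,0.95],
)

```text
clock: 16.98
position: [0.4961, 0.0611, 0.0648]
ee_rot: [0.874, 0.486, -0.0, 0.0]
ft_force: [1.1, -5.0, -2.0]
grip_width: 0.167
```

```bash
python3 st.py;  python3 - <<'E'
from look import *
im,C,o=look("w17",["nut_mark"])
cv2.imwrite("pics/w17c.png",cv2.resize(im[0:150,220:420],None,fx=4,fy=4,interpolation=cv2.INTER_CUBIC))
look("s17",["nut_mark"],"scene")
im=cv2.imread("pics/s17.png")
cv2.imwrite("pics/s17c.png",cv2.resize(im[170:250,280:380],None,fx=7,fy=7,interpolation=cv2.INTER_CUBIC))
E
```

```text
16.9833 [0.4961 0.0611 0.0648] [ 1.1 -5.  -2. ] [-1.07 -0.32 -0.13] yang -31.78 tau7 [-1.29 -0.05 -0.1 ] [ 0.21  0.27 -0.48  1.95  0.15  0.96 -0.89] 0.16701158096419647
t 16.9833 tcp [0.4961 0.0611 0.0648] yang -31.78
nut_mark [(0.56, array([0.5375, 0.1509, 0.0773]), array([290.,  49.]))]
t 17.0833 tcp [0.496  0.0611 0.0647] yang -31.79
nut_mark [(0.64, array([0.5306, 0.2767, 0.0587]), array([276., 233.])), (0.51, array([0.5347, 0.1531, 0.076 ]), array([322., 208.])), (0.26, array([ 0.5565,  0.1555, -0.0034]), array([316., 228.]))]
```

View pics/w17c.png

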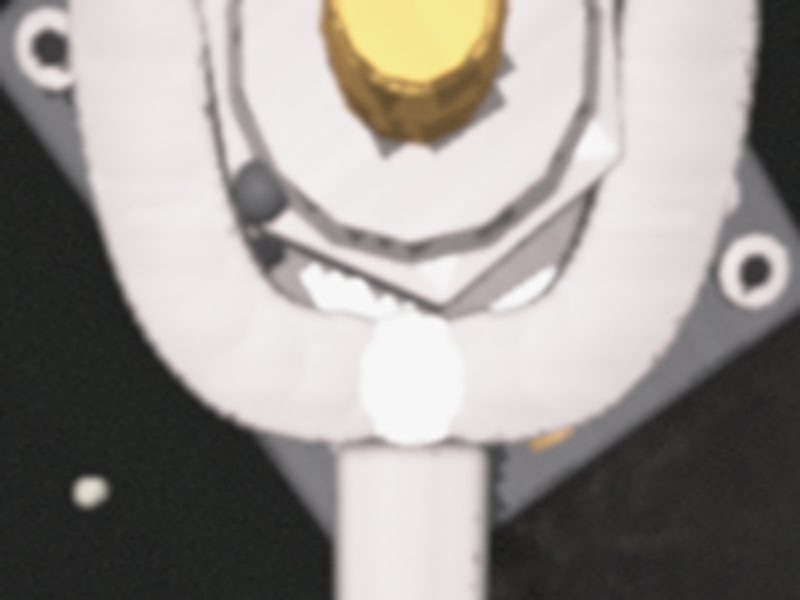

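View pics/s17c.png

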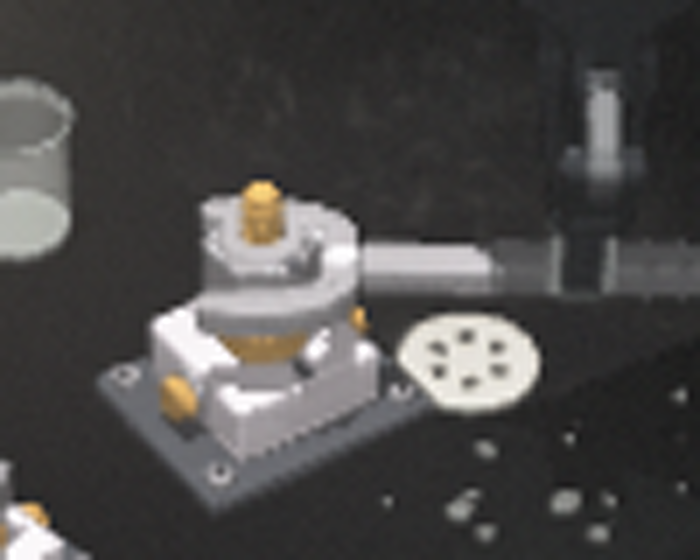

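```bash
python3 dd.py 284.5 47.5
python3 - <<'E'
from h import *
C=cam("wrist")
f=lambda p:((p[0]-220)*4,p[1]*4)
for c in ((.554,.154),):
  for yaw in (3.7,):
    a=np.radians(180+yaw); 
    for r,z in ((.0175,.0785),(.020,.037),(.029,.037),(0.029,.034)): print(r,np.round(f(w2p("wrist",(c[0]+r*np.cos(a),c[1]+r*np.sin(a),z),C))))
    for s in ((-31,39),(31,-39),(31,39),(-31,-39)):
        q=np.radians(yaw); x=s[0]/1000;y=s[1]/1000
        print("screw",s,np.round(f(w2p("wrist",(c[0]+x*np.cos(q)-y*np.sin(q),c[1]+x*np.sin(q)+y*np.cos(q),.012),C))))
E
```

```text
[0.5362 0.152  0.0785]
(0.554, 0.154) 0.0179 -173.7
(0.555, 0.153) 0.0189 -177.1
0.0175 [256. 179.]
0.02 [277. 236.]
0.029 [218. 283.]
0.029 [222. 284.]
screw (-31, 39) [50. 44.]
screw (31, -39) [755. 268.]
screw (31, 39) [ 433. -288.]
screw (-31, -39) [394. 530.]
```

Emit:
arm_command(
  slide=[
    [0.03,-2.4,0],
    [0.03,-2.4,0],
    [0,0,0],
    [0,0,0],
  ],
  turn=[1.25,1.25,0,0],
  grip=[0.95,0.95,0.95,0.95],
)

```text
clock: 17.52
position: [0.492, 0.0637, 0.0648]
ee_rot: [0.884, 0.467, 0.0, 0.0]
ft_force: [2.0, -5.4, -3.5]
grip_width: 0.166
```

```bash
python3 st.py;  python3 - <<'E'
from look import *
im,C,o=look("w18",["nut_mark"])
cv2.imwrite("pics/w18c.png",cv2.resize(im[0:150,220:420],None,fx=4,fy=4,interpolation=cv2.INTER_CUBIC))
f=lambda p:((p[0]-220)*4,p[1]*4)
c=(.554,.154)
for yaw in (3.7,):
    for da in (-3,0,3):
        a=np.radians(180+yaw+da); print(da,np.round(f(w2p("wrist",(c[0]+.0175*np.cos(a),c[1]+.0175*np.sin(a),.0785),C))))
    for s in ((-31,39),(31,-39)):
        q=np.radians(yaw); x=s[0]/1000;y=s[1]/1000
        print("screw",s,np.round(f(w2p("wrist",(c[0]+x*np.cos(q)-y*np.sin(q),c[1]+x*np.sin(q)+y*np.cos(q),.012),C))))
E
```

```text
17.5167 [0.492  0.0637 0.0648] [ 2.  -5.4 -3.5] [-1.18 -0.45 -0.05] yang -34.34 tau7 [-1.46  0.13 -0.02] [ 0.21  0.26 -0.47  1.96  0.14  0.96 -0.93] 0.16635779892211164
t 17.5167 tcp [0.492  0.0637 0.0648] yang -34.34
nut_mark [(0.93, array([0.5347, 0.1538, 0.0794]), array([279.,  47.]))]
-3 [254. 178.]
0 [261. 187.]
3 [268. 195.]
screw (-31, 39) [46. 62.]
screw (31, -39) [759. 252.]
```

View pics/w18c.png

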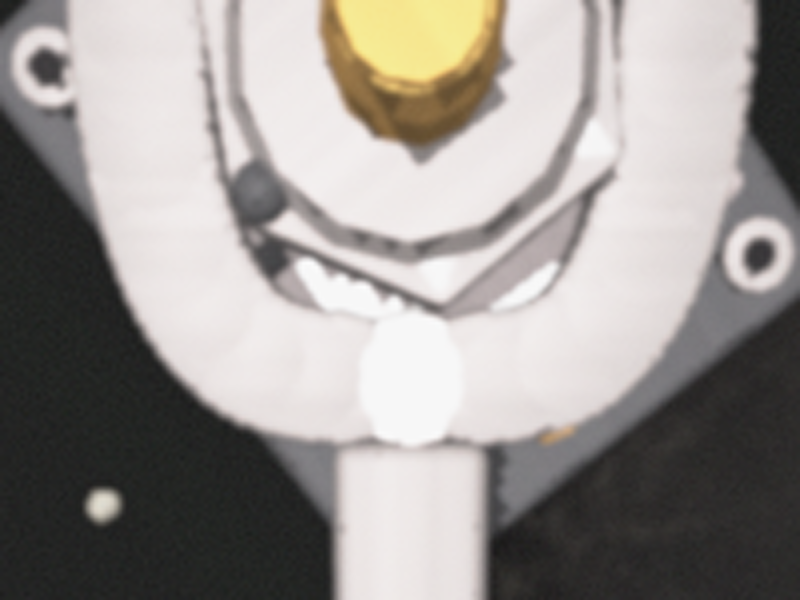

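Emit:
arm_command(
  slide=[
    [0.1,4.8,0],
    [0.1,4.8,0],
    [0,0,0],
    [0,0,0],
  ],
  turn=[-2.5,-2.5,0,0],
  grip=[0.95,0.95,0.95,0.95],
)

```text
clock: 17.95
position: [0.4998, 0.0588, 0.0646]
ee_rot: [0.864, 0.504, -0.0, -0.0]
ft_force: [0.8, -4.9, -2.9]
grip_width: 0.17
```

```bash
python3 st.py;  python3 - <<'E'
from look import *
im,C,o=look("w19",["nut_mark"])
cv2.imwrite("pics/w19c.png",cv2.resize(im[0:150,220:420],None,fx=4,fy=4,interpolation=cv2.INTER_CUBIC))
E
```

```text
17.95 [0.4998 0.0588 0.0646] [ 0.8 -4.9 -2.9] [-1.02 -0.16 -0.24] yang -29.43 tau7 [-1.11 -0.3   0.58] [ 0.22  0.27 -0.48  1.94  0.15  0.96 -0.84] 0.16982721362570208
t 17.95 tcp [0.4998 0.0588 0.0646] yang -29.43
nut_mark [(0.71, array([0.5333, 0.1523, 0.0766]), array([277.,  50.]))]
```

View pics/w19c.png

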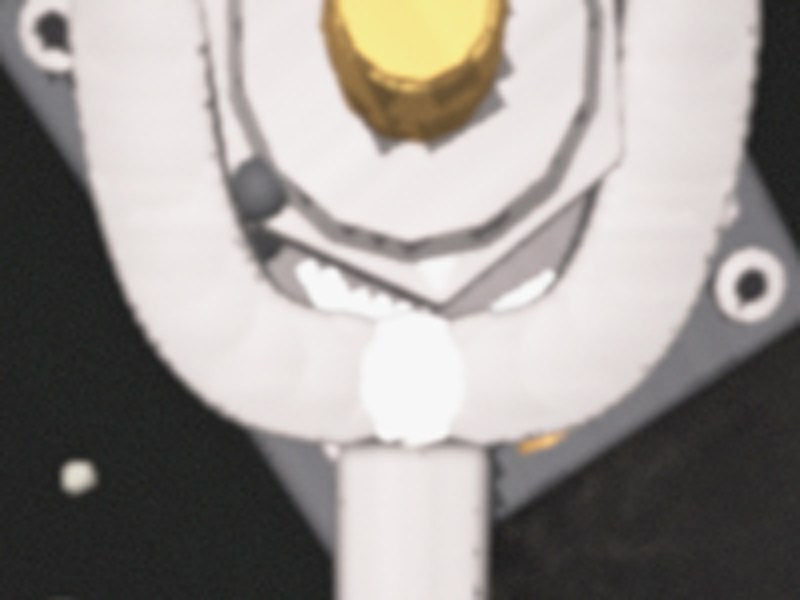

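Emit:
arm_command(
  slide=[
    [-2,0,0],
    [0,0,0],
    [0,0,0],
  ],
  turn=[0,0,0],
  grip=[0.95,0.95,0.95],
)

```text
clock: 18.3
position: [0.4997, 0.0585, 0.0653]
ee_rot: [0.863, 0.505, 0.001, -0.0]
ft_force: [4.2, 2.8, -4.3]
grip_width: 0.169
```

```bash
python3 st.py;  python3 - <<'E'
from look import *
im,C,o=look("w20",[])
cv2.imwrite("pics/w20c.png",cv2.resize(im[0:150,220:420],None,fx=4,fy=4,interpolation=cv2.INTER_CUBIC))
E
```

```text
18.3 [0.4997 0.0585 0.0653] [ 4.2  2.8 -4.3] [ 0.42 -1.02 -0.26] yang -29.33 tau7 [0.28 1.68 0.23] [ 0.22  0.27 -0.48  1.94  0.15  0.96 -0.84] 0.1694123407159846
t 18.3 tcp [0.4997 0.0585 0.0653] yang -29.33
```

View pics/w20c.png

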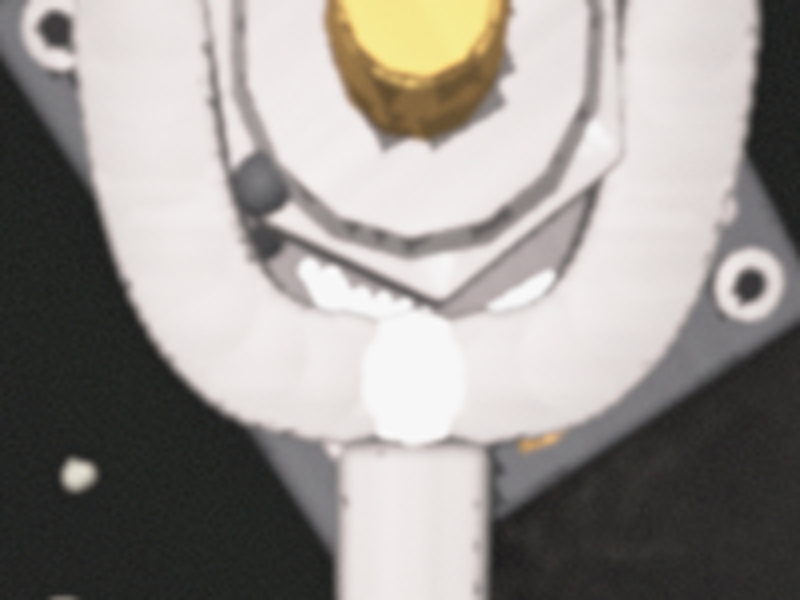

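Emit:
arm_command(
  slide=[
    [0.05,-4.6,0],
    [0.05,-4.6,0],
    [0,0,0],
    [0,0,0],
  ],
  turn=[2.4,2.4,0,0],
  grip=[0.95,0.95,0.95,0.95],
)

```text
clock: 18.68
position: [0.492, 0.0631, 0.0654]
ee_rot: [0.883, 0.469, 0.002, 0.0]
ft_force: [5.1, 1.6, -4.2]
grip_width: 0.168
```

```bash
python3 st.py;  cat > chk.py <<'E'
from look import *
import sys
tag=sys.argv[1]
im,C,o=look(tag,[])
cv2.imwrite(f"pics/{tag}c.png",cv2.resize(im[0:150,220:420],None,fx=4,fy=4,interpolation=cv2.INTER_CUBIC))
f=lambda p:((p[0]-220)*4,p[1]*4)
c=(.554,.154); yaw=3.7
for da in (-4,0,4):
        a=np.radians(180+yaw+da); print(da,np.round(f(w2p("wrist",(c[0]+.0175*np.cos(a),c[1]+.0175*np.sin(a),.0785),C))))
for s in ((-31,39),(31,-39),(-31,-39)):
        q=np.radians(yaw); x=s[0]/1000;y=s[1]/1000
        print("screw",s,np.round(f(w2p("wrist",(c[0]+x*np.cos(q)-y*np.sin(q),c[1]+x*np.sin(q)+y*np.cos(q),.012),C))))
E
python3 chk.py w21
```

```text
18.6833 [0.492  0.0631 0.0654] [ 5.1  1.6 -4.2] [ 0.27 -1.18 -0.09] yang -34.12 tau7 [-0.07  1.93 -0.15] [ 0.21  0.25 -0.47  1.96  0.14  0.96 -0.93] 0.16814511896057638
t 18.6833 tcp [0.492  0.0631 0.0654] yang -34.12
-4 [254. 168.]
0 [262. 180.]
4 [271. 192.]
screw (-31, 39) [48. 59.]
screw (31, -39) [758. 251.]
screw (-31, -39) [407. 527.]
```

View pics/w21c.png

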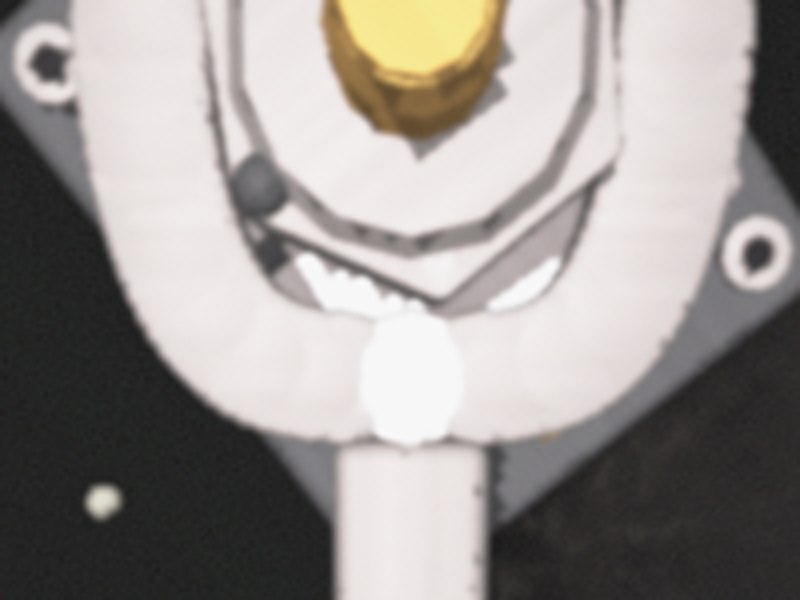

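Emit:
arm_command(
  slide=[
    [-3,0,0],
    [-3,0,0],
    [0,0,0],
  ],
  turn=[0,0,0],
  grip=[0.95,0.95,0.95],
)

```text
clock: 18.98
position: [0.4907, 0.0609, 0.0664]
ee_rot: [0.883, 0.469, 0.005, -0.0]
ft_force: [12.4, 12.3, -6.6]
grip_width: 0.168
```

```bash
python3 st.py; python3 chk.py w22
```

```text
18.9833 [0.4907 0.0609 0.0664] [12.4 12.3 -6.6] [ 2.31 -2.56 -0.15] yang -34.01 tau7 [1.88 4.88 0.28] [ 0.22  0.25 -0.47  1.97  0.13  0.95 -0.91] 0.1679775114286916
t 18.9833 tcp [0.4907 0.0609 0.0664] yang -34.01
-4 [255. 138.]
0 [263. 150.]
4 [272. 162.]
screw (-31, 39) [49. 42.]
screw (31, -39) [755. 235.]
screw (-31, -39) [406. 511.]
```

View pics/w22c.png

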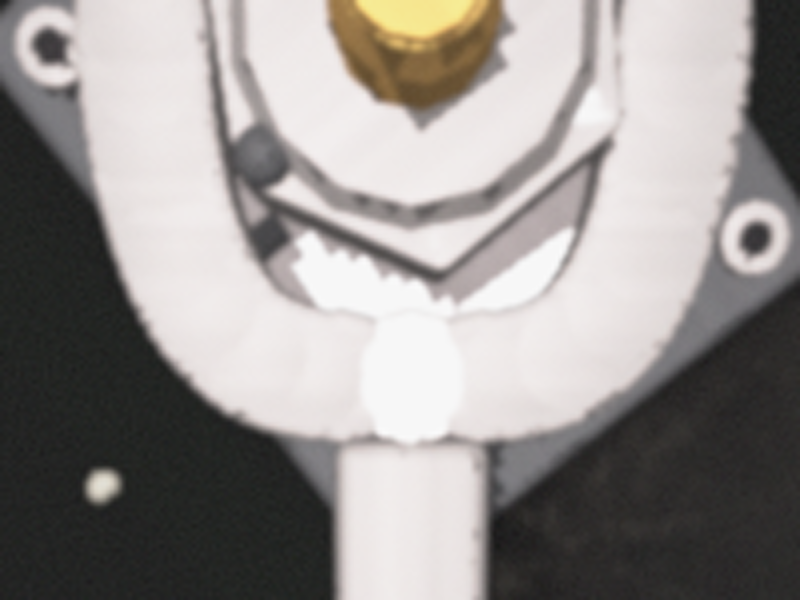

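Emit:
arm_command(
  slide=[
    [-3,0,0],
    [-3,0,0],
    [-3,0,0],
    [0,0,0],
  ],
  turn=[0,0,0,0],
  grip=[0.95,0.95,0.95,0.95],
)

```text
clock: 19.37
position: [0.4836, 0.0507, 0.0656]
ee_rot: [0.883, 0.469, 0.001, 0.0]
ft_force: [1.9, 0.1, -1.8]
grip_width: 0.162
```

```bash
python3 st.py; python3 chk.py w23
```

```text
19.3667 [0.4836 0.0507 0.0656] [ 1.9  0.1 -1.8] [-0.04 -0.59 -0.24] yang -34.11 tau7 [-0.4   0.48  0.39] [ 0.23  0.23 -0.47  1.98  0.13  0.95 -0.9 ] 0.16165724158145298
t 19.3667 tcp [0.4836 0.0507 0.0656] yang -34.11
-4 [248. -23.]
0 [257. -10.]
4 [266.   3.]
screw (-31, 39) [ 39. -72.]
screw (31, -39) [768. 131.]
screw (-31, -39) [407. 423.]
```

View pics/w23c.png

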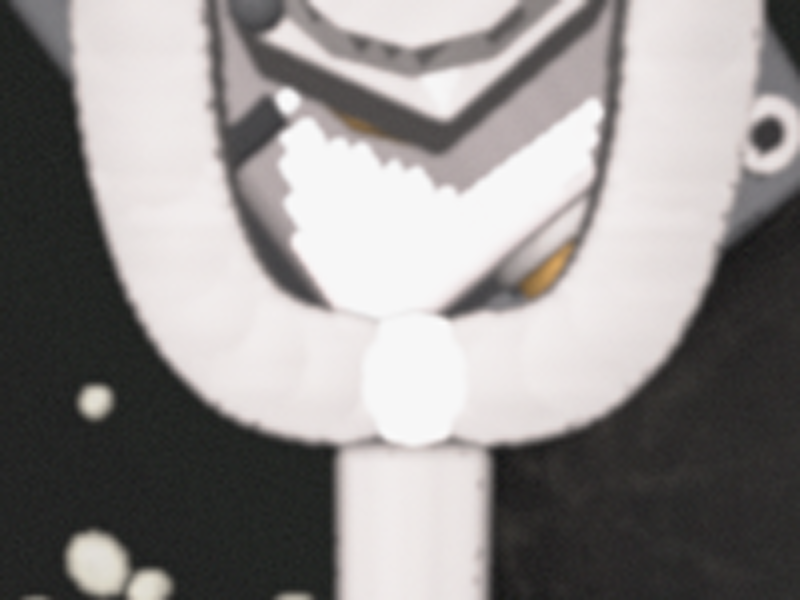

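Emit:
arm_command(
  slide=[
    [-10,0,0],
    [-15,0,0],
    [-20,0,0],
    [0,0,-35],
    [0,0,-38],
    [0,0,-38],
    [0,0,-38],
    [0,0,-20],
    [0,0,0],
    [0,0,0],
  ],
  turn=[0,0,0,0,0,0,0,0,0,0],
  grip=[0.95,0.95,0.95,0.95,0.95,0.95,0.95,0.95,0.95,0.95],
)

```text
clock: 20.25
position: [0.4571, 0.0123, 0.234]
ee_rot: [0.884, 0.468, 0.0, 0.0]
ft_force: [0.0, 0.1, -4.5]
grip_width: 0.167
```

```bash
python3 st.py; python3 chk.py w24
```

```text
20.25 [0.4571 0.0123 0.234 ] [ 0.   0.1 -4.5] [-0.02  0.06 -0.  ] yang -34.15 tau7 [-0.07  0.24  0.05] [ 0.33 -0.02 -0.45  1.86 -0.01  1.3  -0.71] 0.16653038385114396
t 20.25 tcp [0.4571 0.0123 0.234 ] yang -34.15
-4 [337. -61.]
0 [340. -55.]
4 [344. -50.]
screw (-31, 39) [208. -81.]
screw (31, -39) [606.  30.]
screw (-31, -39) [407. 200.]
```

View pics/w24c.png

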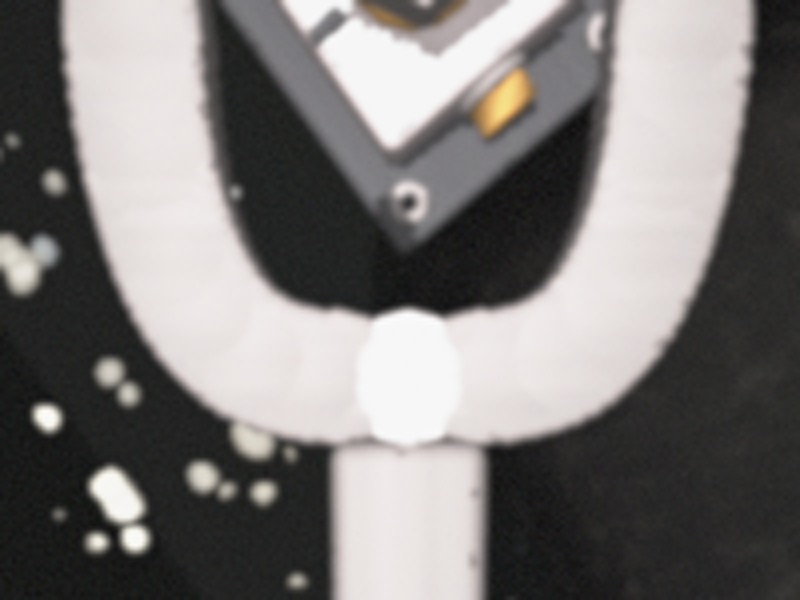

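Emit:
arm_command(
  slide=[
    [30,0,0],
    [25,0,0],
    [0,0,0],
    [0,0,0],
  ],
  turn=[0,0,0,0],
  grip=[0.95,0.95,0.95,0.95],
)

```text
clock: 20.63
position: [0.4873, 0.0589, 0.2314]
ee_rot: [0.883, 0.469, -0.002, -0.001]
ft_force: [0.6, -1.2, -2.5]
grip_width: 0.166
```

```bash
python3 st.py; python3 chk.py w25
python3 - <<'E'
import cv2
im=cv2.imread('pics/w25.png'); cv2.imwrite('pics/w25d.png',cv2.resize(im[0:110,265:385],None,fx=6.5,fy=5.4,interpolation=cv2.INTER_CUBIC))
E
```

```text
20.6333 [0.4873 0.0589 0.2314] [ 0.6 -1.2 -2.5] [-0.04  0.09  0.03] yang -34.01 tau7 [-0.16 -0.2  -0.31] [ 0.27  0.07 -0.5   1.78  0.03  1.31 -0.83] 0.16569852592397058
t 20.6333 tcp [0.4873 0.0589 0.2314] yang -34.01
-4 [351. 241.]
0 [355. 247.]
4 [358. 251.]
screw (-31, 39) [227. 170.]
screw (31, -39) [606. 271.]
screw (-31, -39) [416. 424.]
```

View pics/w25d.png

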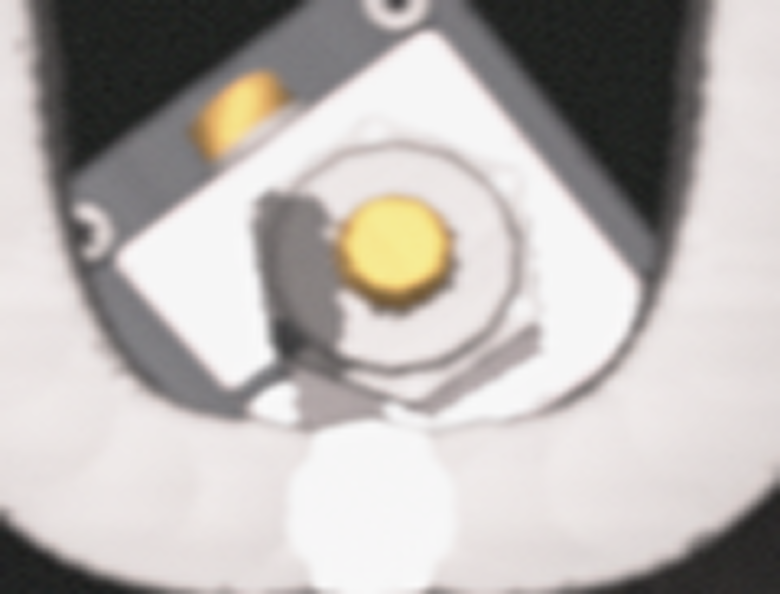

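```bash
cat > m25.py <<'E'
from h import *
import sys
C=cam("wrist"); print(manip.get_obs()['position'])
f=lambda p,z:ray("wrist",(265+p[0]/6.5,p[1]/5.4),z,C)[:2]
ang=lambda v:np.degrees(np.arctan2(v[1],v[0]))
nc=f((395,256),.0775); d=f((287,333),.0785); tl=f((395,250),.0975)
e1=f((435,30),.034)-f((115,250),.034); print("edge yaw",ang(e1).round(2),np.linalg.norm(e1).round(4))
e3=f((642,282),.034)-f((435,30),.034); print("edge y yaw",(ang(e3)+90).round(2),np.linalg.norm(e3).round(4))
s1=f((397,5),.012)-f((90,232),.012); print("screws yaw",ang(s1).round(2),np.linalg.norm(s1))
print("centre",nc.round(4),"tail",tl.round(4),"dot",d.round(4),np.linalg.norm(d-nc).round(4),"ang",(ang(d-nc)%360).round(2), "via tail",(ang(d-tl)%360).round(2))
r1=f((245,392),.038);r2=f((298,360),.038); print("rib dir",ang(r2-r1).round(2),"rib from centre",(ang((r1+r2)/2-nc)%360).round(2),np.linalg.norm((r1+r2)/2-nc).round(4))
E
python3 m25.py
```

```text
[0.4871753  0.05770522 0.23169138]
edge yaw 2.01 0.0576
edge y yaw 4.19 0.0498
screws yaw 3.79 0.06028208703243873
centre [0.5546 0.1526] tail [0.5537 0.1516] dot [0.537  0.1513] 0.0177 ang 184.2 via tail 180.95
rib dir -0.37 rib from centre 186.35 0.0234
```

Emit:
arm_command(
  slide=[
    [-39.3,7.6,0],
    [-39.3,7.6,0],
    [-39.3,7.6,0],
    [-39.3,7.6,0],
    [0,0,0],
    [0,0,0],
    [0,0,0],
    [0,0,0],
    [0,0,0],
    [0,0,0],
  ],
  turn=[0,0,0,0,-7.1,-7.1,-7.1,-7.1,-7.1,-7.1],
  grip=[0.95,0.95,0.95,0.95,0.95,0.95,0.95,0.95,0.95,0.95],
)

```text
clock: 21.52
position: [0.4239, -0.0902, 0.2327]
ee_rot: [0.651, 0.759, -0.001, -0.001]
ft_force: [-0.6, 0.1, -2.4]
grip_width: 0.168
```

Emit:
arm_command(
  slide=[
    [0,0,20],
    [0,0,40],
    [0,0,40],
    [0,0,40],
    [0,0,30],
    [0,0,15],
    [0,0,0],
    [0,0,0],
  ],
  turn=[-7.1,0,0,0,0,0,0,0],
  grip=[0.95,0.95,0.95,0.95,0.95,0.95,0.95,0.95],
)

```text
clock: 22.18
position: [0.4239, -0.0898, 0.0482]
ee_rot: [0.605, 0.796, -0.001, -0.001]
ft_force: [-0.4, 0.3, -2.2]
grip_width: 0.166
```

```bash
python3 st.py; python3 look.py w26
```

```text
22.1833 [ 0.4239 -0.0898  0.0482] [-0.4  0.3 -2.2] [ 0. -0.  0.] yang 15.49 tau7 [ 0.08 -0.16 -0.07] [ 0.4   0.14 -0.31  2.13  0.05  0.89  0.33] 0.16590789794945002
t 22.1833 tcp [ 0.4239 -0.0898  0.0482] yang 15.49
```

View pics/w26.png

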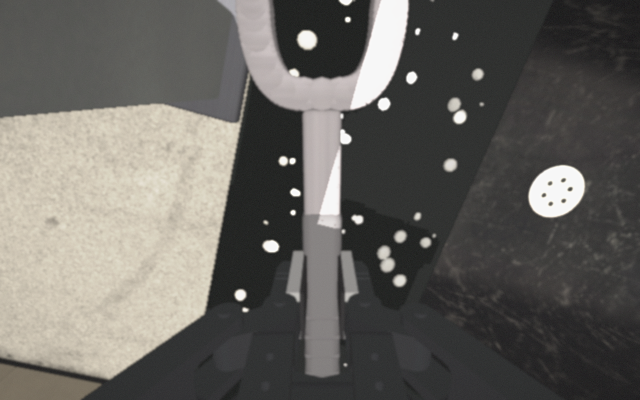

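Emit:
arm_command(
  slide=[
    [0,0,15],
    [0,0,14],
    [0,0,8],
    [0,0,4],
    [0,0,0],
    [0,0,0],
  ],
  turn=[0,0,0,0,0,0],
  grip=[0.95,0.95,0.95,0.95,0.95,0.95],
)

```text
clock: 22.73
position: [0.4257, -0.0896, 0.0086]
ee_rot: [0.605, 0.796, 0.0, 0.0]
ft_force: [-0.0, -0.1, -2.8]
grip_width: 0.171
```

```bash
python3 st.py
```

```text
22.7333 [ 0.4257 -0.0896  0.0086] [-0.  -0.1 -2.8] [ 0.02 -0.02  0.01] yang 15.53 tau7 [ 0.03 -0.03 -0.02] [ 0.39  0.21 -0.31  2.15  0.09  0.79  0.3 ] 0.1706287604498579
```

Emit:
arm_command(
  slide=[
    [0,0,2],
    [0,0,1.5],
    [0,0,0],
    [0,0,0],
  ],
  turn=[0,0,0,0],
  grip=[0.95,0.95,0.95,0.95],
)

```text
clock: 23.07
position: [0.4259, -0.0897, 0.0052]
ee_rot: [0.605, 0.796, 0.0, 0.001]
ft_force: [-1.7, 0.1, 6.7]
grip_width: 0.165
```

```bash
python3 st.py
```

```text
23.0667 [ 0.4259 -0.0897  0.0052] [-1.7  0.1  6.7] [ 0.03  0.55 -0.01] yang 15.53 tau7 [ 0.04 -0.78 -0.01] [ 0.39  0.22 -0.31  2.15  0.09  0.78  0.3 ] 0.1654308187006956
```

Emit:
arm_command(
  slide=[
    [0,0,0],
    [0,0,0],
    [0,0,0],
    [0,0,0],
    [0,0,-10],
    [0,0,-25],
    [0,0,-35],
    [0,0,-35],
    [0,0,-30],
    [0,0,0],
  ],
  turn=[0,0,0,0,0,0,0,0,0,0],
  grip=[0.7,0.6,0.6,0.6,0.6,0.6,0.6,0.6,0.6,0.6],
)

```text
clock: 23.9
position: [0.4283, -0.0898, 0.1459]
ee_rot: [0.605, 0.796, 0.002, 0.004]
ft_force: [2.0, 0.1, 1.0]
grip_width: 0.397
```

```bash
python3 look.py w27 spanner spanner_mouth
python3 - <<'E'
from look import *
look("s27",["spanner","spanner_mouth","sample_vial","small_beaker","glass_dish"],"scene")
E
```

```text
t 23.9 tcp [ 0.4283 -0.0898  0.1459] yang 15.55
spanner [(0.62, array([ 0.426 , -0.0939,  0.0028]), array([317., 189.]))]
spanner_mouth []
t 24.05 tcp [ 0.4251 -0.0895  0.1397] yang 15.54
spanner [(0.7, array([ 4.236e-01, -8.510e-02,  3.000e-04]), array([424., 224.])), (0.39, array([ 0.4294, -0.0824,  0.0053]), array([422., 222.]))]
spanner_mouth [(0.63, array([0.3971, 0.0182, 0.0008]), array([399., 245.]))]
sample_vial [(0.75, array([ 0.5124,  0.4245, -0.0025]), array([221., 281.]))]
small_beaker [(0.57, array([0.6896, 0.1837, 0.0027]), array([283., 201.]))]
glass_dish [(0.86, array([ 0.6313,  0.4138, -0.0036]), array([208., 247.]))]
```

View pics/s27.png

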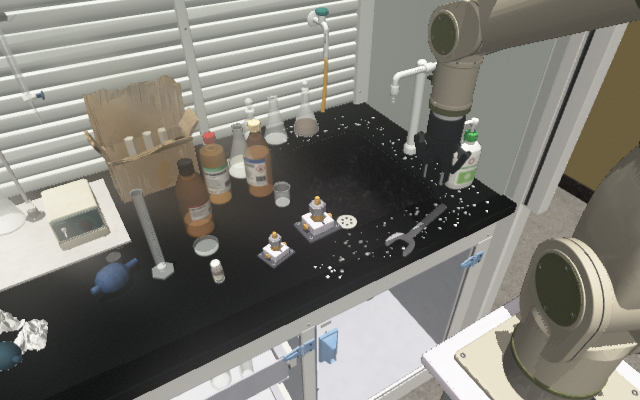

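Emit:
arm_command(
  slide=[
    [19.4,31.5,-5],
    [19.4,31.5,-5],
    [19.4,31.5,-5],
    [19.4,31.5,-5],
    [19.4,31.5,0],
    [19.4,31.5,0],
    [0,0,0],
    [0,0,0],
    [0,0,0],
  ],
  turn=[0,0,0,0,0,0,0,0,0],
  grip=[0.5,0.5,0.5,0.5,0.5,0.5,0.5,0.5,0.5],
)

```text
clock: 25.1
position: [0.5756, 0.0729, 0.1584]
ee_rot: [0.605, 0.796, -0.001, -0.001]
ft_force: [-0.6, -0.7, -0.5]
grip_width: 0.5
```

```bash
python3 - <<'E'
from look import *
im,C,o=look("w28",["nut_mark","nut_mid","index_rib"])
p=w2p("wrist",(.554,.154,.0775),C); print(p); u,v=p.astype(int)
v0=max(v-70,0);cv2.imwrite("pics/w28c.png",cv2.resize(im[v0:v0+130,u-80:u+80],None,fx=5,fy=4.6,interpolation=cv2.INTER_CUBIC)); print(u-80,v0)
E
python3 st.py
```

```text
t 25.1 tcp [0.5756 0.0729 0.1584] yang 15.54
nut_mark [(0.56, array([0.5371, 0.1522, 0.0767]), array([298.,  85.]))]
nut_mid [(0.72, array([0.5555, 0.1523, 0.0649]), array([325.,  93.]))]
index_rib [(0.82, array([0.5293, 0.153 , 0.038 ]), array([292.,  81.]))]
[323.58563785  89.54036923]
243 19
25.3 [0.5758 0.072  0.1595] [-0.7 -0.1 -0.2] [ 0.02  0.01 -0.02] yang 15.45 tau7 [ 0.01 -0.    0.01] [ 0.16  0.32 -0.44  1.66  0.14  1.2  -0.04] 0.4993040521585655
```

View pics/w28c.png

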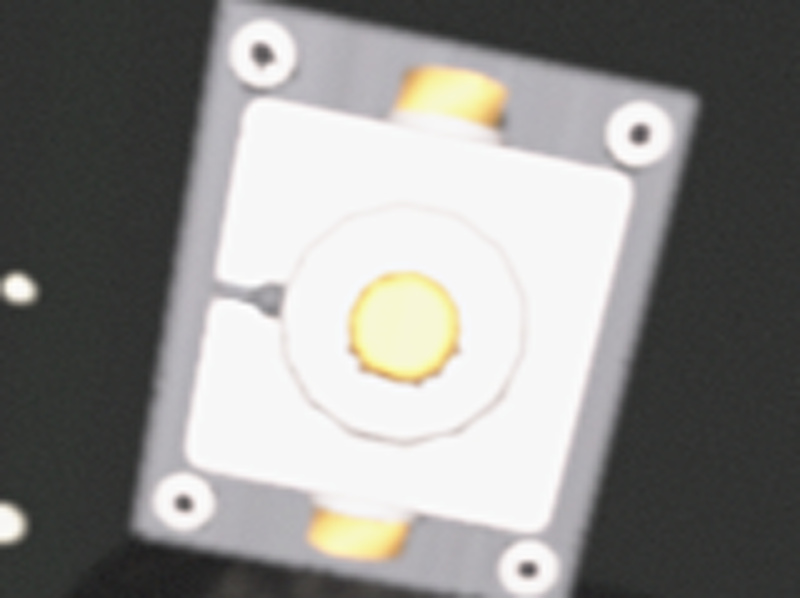

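Run:
```python
from dotang import *
C=cam("wrist")
ana(C,lambda p:(243+p[0]/5,19+p[1]/4.6),dict(mx_py=(263,53),px_py=(640,133),mx_my=(183,502),px_my=(527,569)),(266,299),circ=(404,322))
f=lambda p,z:ray("wrist",(243+p[0]/5,19+p[1]/4.6),z,C)[:2]
r=f((218,287),.038); nc=f((404,322),.0775); v=r-nc; print("rib outer end ang",np.degrees(np.arctan2(v[1],v[0]))%360,np.hypot(*v))
```

```text
c [0.5549 0.153  0.012 ] len 0.0622 0.0784 yaw 3.66 3.53
nut centre [0.5545 0.1535 0.0775]
dot [0.5364 0.1517 0.0785] r 0.0185 ang -176.24 short of rib by 0.16925637332929
dot [0.5364 0.1517 0.0785] r 0.0182 ang -174.28 short of rib by 2.1302173442503545
rib outer end ang 184.64278498065312 0.028627925639218815
```

```bash
python3 -c "
from workcell import manip
print(manip.hand_in())"
```

```text
the job is handed in; nothing more can be done
None
```

The union nut on the larger manifold is tightened with its dot on the rib, and the job was handed in at about 25 s.

I ran the nut down with the fingers, then tightened it the rest of the way with the spanner. The spanner now lies flat where it was first found, clear of the manifold, and the gripper stopped about 80 mm above the tail, touching nothing.

**Last checks**
- **Dot and rib:** in the last overhead wrist picture the dot lines up with the rib. It measures 0.2° short using the flange screws for the axis, and about 2° short using the nut's own outline. Neither reading shows it past the rib.
- **Glassware:** in the scene picture the vial, beaker and dish read within about 5 mm of where they started. That is about the accuracy of the detector, so nothing appears to have moved.

**What did not go cleanly**
- **Finger stage:** no clear stop showed in the torque. The dot was 37° from the rib afterwards instead of 45°, so the fingers probably took the nut about 7° past finger-tight. The spanner did the remaining 37°.
- **Spanner jam:** the mouth wedged on the nut. When I backed the spanner off 5° to free it, the nut came back with it. I tightened it to alignment again and pulled the spanner straight off, which took about 17 N.
- **Not measured:** I could not read the finger-tight and tightening angles separately. Only the nut's total turn was checked.

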